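# Reload the leaf drill jig with copper tube blanks

## Robot

A 6-joint arm with a two-finger parallel gripper is mounted at the origin on the work surface. World frame = base frame: x ahead of the robot, y to its left, z up, the work surface at z = 0. Lengths are in m, angles in rad, forces in N, time in s.
With the tool pointing down it reaches from about 0.375 to 0.9 m from the base axis. Payload 3.1 kg.
Tool frame: the origin (TCP) lies on the front face of the gripper's body, between the roots of the fingers; the fingertips stand 73 mm ahead of it and the grasp point (between the pads) lies 54 mm ahead of it; z points along the fingers, y is the direction in which the jaws open and shut (so a half turn about z gives the same grasp; the last joint's range is limited). The gripper opens to 85 mm and grips with 20 to 120 N. Pads are 22 mm wide; open, the fingers measure 114 mm over their backs; the gripper's body (76 mm by 85 mm) begins 54 mm behind the grasp point. The pads swing forward as they close: fully open they stand 13 mm farther back than shut.
Start: joints at [-1.405, 0.527, 1.433, -0, 1.181, -0.178], TCP at [0.211, -0.588, 0.304] pointing down, gripper open.
Joint ranges: [-3.08, 3.08], [-0.75, 2.2], [0.22, 2.44], [-1.43, 4.57], [0, 2.65], [-2.85, 2.85]. Speed limits (rad/s): [2.79, 2.79, 3.14, 3.14, 3.14, 3.14].

## Interface

Orientations are given as [roll, pitch, yaw] about the fixed x, y, z axes, in that order (R = Rz(yaw) Ry(pitch) Rx(roll)).
In Python, from workcell import manip, cams gives the robot as it stands. The module is installed in compiled form; this text tells all that it offers.
- The arm moves only by the tool send_rows, never from a script. Its argument "increments" is a list that holds one entry, the list of rows, each a list of 7 numbers: the turn, a rotation vector about the tool's x, y, z in rad, then the shift along the tool's x, y, z in m, then the opening, from 0 (shut) to 1 (fully open). In form: [[[rx, ry, rz, x, y, z, jaw], ...]]. A call has 1 to 20 rows; each row shifts and turns the pose as measured when the row begins, along the tool's axes as they then stand; what a row does not reach is not made up. A row lasts 1/8 s, in which the tool goes at most 62.5 mm and 10.7 degrees, less where a joint would pass 70% of its speed; a pose out of reach is approached as far as the arm can. A call with a gripper value outside its range is refused whole. The fingers move at their own pace and stop on an object; "squeeze" is the grip in N (left out, the last holds). Time passes only in rows, so rows that do not move let the fingers close. It gives the time, the measured TCP pose, the force and the opening at its end, in the units of the state.
- manip.read_state(): the state, without advancing time (a new reading comes with each control period).
- cams.camera(name): name is "scene" or "top" or "wrist"; returns the picture (480x640x3 uint8, red, green, blue); there is no depth.
- cams.camera_model(name): a dict with "camera_matrix" (3x3 intrinsics, pixels), "xyz" and "attitude" of the camera in the world; the wrist camera has in their place "T_tool_cam" (4x4, takes a point from camera to tool coordinates, whose origin is the TCP and whose axes are the flange's). Camera axes: x right, y down, z forward; pixel columns grow to the right and rows downward; lengths in m; the calibration is good to about 2 mm. A picture is of the moment at which its call begins: read the wrist's pose just before it. camera_model takes no time and is no camera call.
- manip.finish_job(): hands the job in, once; it reports no verdict.
The state is a dict: "clock": time; "joint_positions": joint angles; "joint_velocities": joint speeds; "effort": joint torques, N m; "eef_pos": TCP position; "eef_rot": TCP orientation; "ft_force": force on the tool from outside, world axes, zero at the start; "wrist_torque": the same for the moment, N m; "gripper_width": opening from 0.0 (shut) to 1.0 (fully open).
Only numpy, scipy, OpenCV 4.12 (cv2) and the standard library are available. Lean on these libraries where they do the work, as an engineer would, in place of code of your own. Each camera call takes 0.05 s, during which the arm holds its last target.

## Task

The drill jig holds copper tubes that are finished: swing its hook clear, lift the leaf right back and lay every drilled tube in the wooden tray. Then set each plain tube from the stock tray down in the V of the jig, one to a bay and centred between the bay's scribed lines so that it sits under its bushing, bring the leaf down flat on the tubes and swing the hook home round its stud. Never move the leaf while the hook is in its way, and leave the other things on the bench where they are.

Things in the scene. Friction and masses are not known exactly. Their poses are not given: they have to be found in the camera images.
- jig: drill jig, fixed. Origin at the bench under the V's middle; x away from the robot at yaw 0, y along the V. Grey base 136 x 268 x 10 mm; steel rail 64 mm wide, 212 mm long, lip 34.5 mm high, with one 90 degree V, 33 mm wide at the lip: a seated tube's axis is 46.3 mm above the bench. Three 70 mm bays between scribed lines. Two hinge lugs 80 mm high at x=+46, y=-124 and +124 mm
- bay0 (a point): where the middle of a tube fully down in the V lies when it is centred under the bushing at jig y = -70 mm
- bay1 (a point): the same for the middle bushing, jig y = 0
- bay2 (a point): the same for the bushing at jig y = +70 mm
- leaf (a joint): angle of the hinged leaf, rad: 0 = closed (it rests on the tubes within 0.02 of 0), grows as the front is swung up and back, 2.75 = open on its stop. 0.3 kg; falls shut from below 1.5, back from above. An aluminium bar 28 mm wide, 8 thick, 232 long (jig y) with three drill bushings, over the V when closed (top 76 mm above the bench), and an arm at each end back to the hinge
- leaf_hinge (a point): middle of the leaf's hinge axis, which runs along jig y, 46 mm behind the V and 72 mm above the bench
- leaf_grip (a point): middle of the leaf's handle: round 9 mm bar, 70 mm long along jig y, 96 mm from the hinge axis, 31 mm of free space between it and the leaf bar. At leaf angle a it is 96*cos(a) mm in front of the hinge (jig -x) and 96*sin(a) mm above it. It can be pinched from above and turns between the fingers as the leaf swings
- hook (a joint): angle of the swing hook, rad: 0 = closed, mouth home round the headed stud on the leaf, arm pointing to jig +x; grows as it swings level, counter-clockwise from above, to 1.6 (arm to jig +y). Clear of the leaf from 0.6 up. Stays where it is left (2 N at the knob). Arm 70 mm, top 84.5 mm above the bench; stud head top 90 mm
- hook_knob (a point): middle of the hook's round knob (14 mm diameter, 20 mm high, 84.5 to 104.5 mm above the bench), 30 mm from the hook's vertical pivot, which stands at jig x = -56, y = +100 mm
- tray: low open wooden tray for drilled tubes, fixed, 200 mm (x) x 150 mm (y) outside, 26 mm high, walls 6 mm, floor 6 mm. Origin at the bench surface under its middle.
- stock_tray: flat plywood tray for blanks, fixed, 280 mm (x) x 170 mm (y) outside, 14 mm high: floor and walls 4 mm thick, rim and two dividers 10 mm above the floor, three compartments 88 mm wide with middles at x = -92, 0 and +92 mm. Origin at the bench surface under its middle.
- B1: plain copper tube, a blank still to be drilled: outside diameter 40 mm, length 60 mm, about 0.1 kg, no holes; lies on its side in the stock tray; it rolls easily on the open bench. Origin at its middle, on its axis (20 mm above what it lies on); its own x axis runs along the tube. May be absent (None).
- B2: plain copper tube, a blank still to be drilled: outside diameter 40 mm, length 60 mm, about 0.1 kg, no holes; lies on its side in the stock tray; it rolls easily on the open bench. Origin at its middle, on its axis (20 mm above what it lies on); its own x axis runs along the tube. May be absent (None).
- B3: plain copper tube, a blank still to be drilled: outside diameter 40 mm, length 60 mm, about 0.1 kg, no holes; lies on its side in the stock tray; it rolls easily on the open bench. Origin at its middle, on its axis (20 mm above what it lies on); its own x axis runs along the tube. May be absent (None).
- D1: copper tube of the same size as the blanks (40 mm outside diameter, 60 mm long, about 0.1 kg) with one small hole drilled at mid length; at the start it lies in the V of the drill jig under the closed leaf. Origin at its middle, on its axis; own x axis along the tube. May be absent (None).
- D2: copper tube of the same size as the blanks (40 mm outside diameter, 60 mm long, about 0.1 kg) with one small hole drilled at mid length; at the start it lies in the V of the drill jig under the closed leaf. Origin at its middle, on its axis; own x axis along the tube. May be absent (None).
- D3: copper tube of the same size as the blanks (40 mm outside diameter, 60 mm long, about 0.1 kg) with one small hole drilled at mid length; at the start it lies in the V of the drill jig under the closed leaf. Origin at its middle, on its axis; own x axis along the tube. May be absent (None).
- hammer: hand hammer on the bench, bystander
- brush: hand brush, bystander
- flux_jar: amber jar 56 mm across, 70 mm high, bystander
- copper_bowl: copper bowl 110 mm across, 45 mm high, bystander
- bangle: copper bangle 68 mm across, bystander
- scriber: scriber with a wooden handle, 160 mm, bystander
- polish_tin: steel tin 66 mm across, 60 mm high, bystander

How it is judged:
On the way, in this order (a step that is already met when the one before it is completed fails the run):
1. the hook is swung clear and the leaf is swung open (value of joint hook above 0.6 rad and value of joint leaf above 1.7 rad), for 0.2 s.
2. with the leaf open, the drilled tubes are in the tray and every blank is down in the V, centred in a bay (value of joint leaf above 1 rad and x of B1 in the frame of jig between -0.003 and 0.003 m and z of B1 in the frame of jig between 0.0433 and 0.0493 m and angle between the x axis of each of B1, B2, B3 and the y axis of jig, either way round below 0.07 rad and (y of B1 in the frame of jig between -0.077 and -0.063 m or y of B1 in the frame of jig between -0.007 and 0.007 m or y of B1 in the frame of jig between 0.063 and 0.077 m) and x of B2 in the frame of jig between -0.003 and 0.003 m and z of B2 in the frame of jig between 0.0433 and 0.0493 m and (y of B2 in the frame of jig between -0.077 and -0.063 m or y of B2 in the frame of jig between -0.007 and 0.007 m or y of B2 in the frame of jig between 0.063 and 0.077 m) and x of B3 in the frame of jig between -0.003 and 0.003 m and z of B3 in the frame of jig between 0.0433 and 0.0493 m and (y of B3 in the frame of jig between -0.077 and -0.063 m or y of B3 in the frame of jig between -0.007 and 0.007 m or y of B3 in the frame of jig between 0.063 and 0.077 m) and x of D1 in the frame of tray between -0.092 and 0.092 m and y of D1 in the frame of tray between -0.067 and 0.067 m and z of each of D1, D2, D3 in the frame of tray below 0.045 m and x of D2 in the frame of tray between -0.092 and 0.092 m and y of D2 in the frame of tray between -0.067 and 0.067 m and x of D3 in the frame of tray between -0.092 and 0.092 m and y of D3 in the frame of tray between -0.067 and 0.067 m), for 0.2 s.
3. the leaf is down on the tubes (value of joint leaf below 0.05 rad), for 0.2 s.
4. the hook is home round its stud (value of joint hook below 0.1 rad), for 0.2 s.
At the end, for the whole second after the job is handed in: Drilled tubes lie in the tray, under 45 mm high; blanks lie in the V, axis within 3 mm of centre line and seated height and 0.07 rad of its direction, middle within 7 mm of a bay's middle; leaf below 0.05 rad, hook below 0.1 rad; tubes at rest (x of B1 in the frame of jig between -0.003 and 0.003 m and z of B1 in the frame of jig between 0.0433 and 0.0493 m and angle between the x axis of each of B1, B2, B3 and the y axis of jig, either way round below 0.07 rad and (y of B1 in the frame of jig between -0.077 and -0.063 m or y of B1 in the frame of jig between -0.007 and 0.007 m or y of B1 in the frame of jig between 0.063 and 0.077 m) and x of B2 in the frame of jig between -0.003 and 0.003 m and z of B2 in the frame of jig between 0.0433 and 0.0493 m and (y of B2 in the frame of jig between -0.077 and -0.063 m or y of B2 in the frame of jig between -0.007 and 0.007 m or y of B2 in the frame of jig between 0.063 and 0.077 m) and x of B3 in the frame of jig between -0.003 and 0.003 m and z of B3 in the frame of jig between 0.0433 and 0.0493 m and (y of B3 in the frame of jig between -0.077 and -0.063 m or y of B3 in the frame of jig between -0.007 and 0.007 m or y of B3 in the frame of jig between 0.063 and 0.077 m) and x of D1 in the frame of tray between -0.092 and 0.092 m and y of D1 in the frame of tray between -0.067 and 0.067 m and z of each of D1, D2, D3 in the frame of tray below 0.045 m and x of D2 in the frame of tray between -0.092 and 0.092 m and y of D2 in the frame of tray between -0.067 and 0.067 m and x of D3 in the frame of tray between -0.092 and 0.092 m and y of D3 in the frame of tray between -0.067 and 0.067 m and value of joint leaf below 0.05 rad and value of joint hook below 0.1 rad and linear speed of each of B1, B2, B3, D1, D2, D3 below 0.02 m/s); the robot touches nothing.
It fails at once if the leaf is up (above 0.15 rad) while the hook is in its way (below 0.5 rad) (value of joint leaf above 0.15 rad and value of joint hook below 0.5 rad).
It fails at once if a bystander is moved by more than 40 mm (distance of any of hammer, brush, flux_jar, copper_bowl, bangle, scriber, polish_tin from where it was at the start of the episode above 0.04 m).
Of D1, D2, D3 only 1 to 2 are there at a start; the rules pass over those that are not, and their reading is None.
Of B1, B2, B3 only 2 to 3 are there at a start; the rules pass over those that are not, and their reading is None.
At some moment in a run one of B1, B2, B3 may be knocked a few centimetres aside while the robot is not near it.
Once in a run the grip may slacken for a moment while it holds something.
It also fails if it takes over 210 s, if anything falls off the work surface, if the arm or the gripper's body presses on something with over 40 N, if the wrist force passes 120 N, or if a joint passes its speed limit or range.

## Working session

There is one attempt and no reset: what is moved stays moved. The work goes in short steps, Python scripts to look and compute and a tool call to move; the robot and the scene stay as the last step left them, time stands still between calls to the robot, and variables do not carry over. Pictures are saved under pics/ and viewed, and the job is handed in when it is done.

Besides the shell and the picture viewer there is one more tool, called after ">>>" as name(argument=value, ...) on one line, values as JSON. send_rows: Moves the arm, as the interface text tells. Its arguments: {"type":"object","properties":{"increments":{"type":"array","items":{"type":"array","items":{"type":"array","items":{"type":"number"}}}},"squeeze":{"type":"number"}},"required":["increments"]}

```bash
mkdir -p pics; ls; python3 - <<'E'
from workcell import manip, cams
import cv2, numpy as np
print(manip.read_state())
for n in ["scene","top","wrist"]:
    im=cams.camera(n); cv2.imwrite(f"pics/{n}0.png",im[:,:,::-1]); print(n,cams.camera_model(n))
E
```

```text
pics
{'clock': 0.0, 'joint_positions': array([-1.40548704e+00,  5.28500068e-01,  1.43393771e+00,  2.23236889e-05,
        1.18137525e+00, -1.78486331e-01]), 'joint_velocities': array([0.00167718, 0.00040125, 0.00049487, 0.00114069, 0.00096176,
       0.0008449 ]), 'effort': array([ 1.36314553e-03, -4.42348945e+01, -1.78025991e+01, -1.12613106e-04,
        8.48135969e-03, -7.81912263e-06]), 'eef_pos': array([ 0.21060926, -0.58784042,  0.30290134]), 'eef_rot': array([-3.13941121e+00, -4.14511771e-04,  3.43786672e-01]), 'ft_force': array([-0.19539516,  0.45690835, -0.46325584]), 'wrist_torque': array([-0.03452014,  0.01802611, -0.04036733]), 'gripper_width': 0.9993307363842197}
scene {'camera_matrix': array([[464.92435861,   0.        , 315.30209078],
       [  0.        , 464.92435861, 239.6627356 ],
       [  0.        ,   0.        ,   1.        ]]), 'xyz': array([0.96777701, 0.58515126, 0.71436638]), 'attitude': array([-2.27739028,  0.00324589,  2.51546781])}
top {'camera_matrix': array([[479.1370787 ,   0.        , 315.23976304],
       [  0.        , 479.1370787 , 243.35969694],
       [  0.        ,   0.        ,   1.        ]]), 'xyz': array([ 0.35493979, -0.02629943,  1.06619482]), 'attitude': array([-2.91853642, -0.00389048, -1.487267  ])}
wrist {'camera_matrix': array([[361.04430039,   0.        , 317.67382547],
       [  0.        , 361.04430039, 239.98427054],
       [  0.        ,   0.        ,   1.        ]]), 'T_tool_cam': array([[-2.80102131e-04, -9.50916199e-01, -3.09448388e-01,
         7.90824410e-02],
       [ 9.99999908e-01, -1.65659445e-04, -3.96104360e-04,
        -3.50088085e-04],
       [ 3.25399004e-04, -3.09448470e-01,  9.50916157e-01,
        -6.97530970e-02],
       [ 0.00000000e+00,  0.00000000e+00,  0.00000000e+00,
         1.00000000e+00]])}
```

View pics/top0.png

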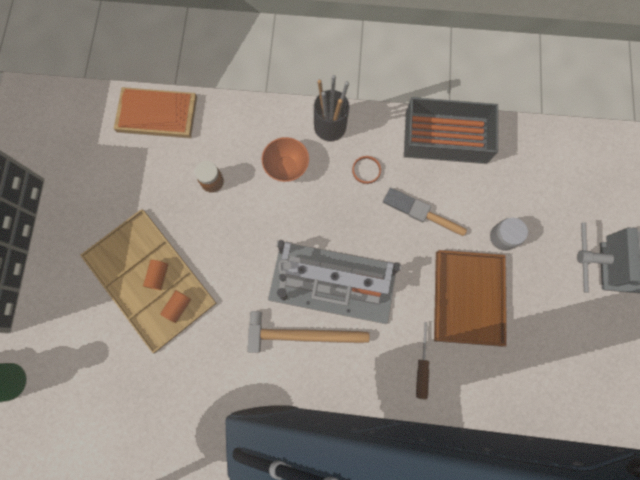

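View pics/scene0.png

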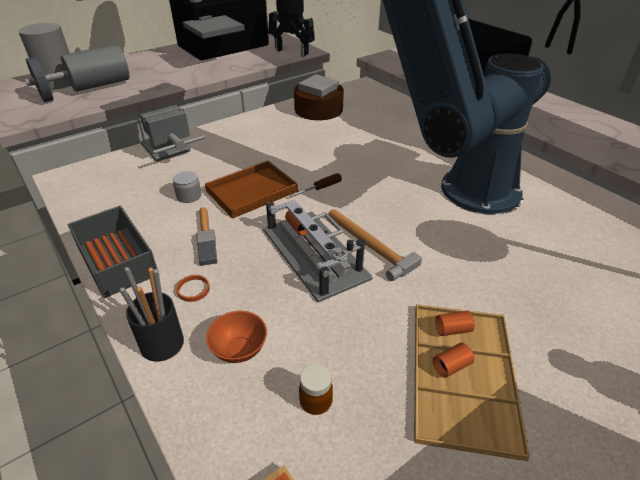

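View pics/wrist0.png

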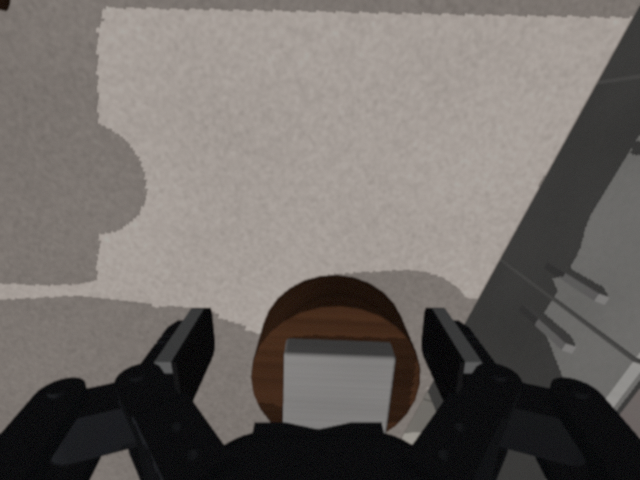

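```bash
cat > h.py <<'E'
from workcell import manip, cams
import cv2, numpy as np
from scipy.spatial.transform import Rotation as R
from scipy.optimize import least_squares
def cam(n,st=None):
    m=cams.camera_model(n); K=np.array(m["camera_matrix"])
    if n=="wrist":
        st=st or manip.read_state()
        T=np.eye(4);T[:3,:3]=R.from_euler('xyz',st["eef_rot"]).as_matrix();T[:3,3]=st["eef_pos"]
        T=T@np.array(m["T_tool_cam"]); return K,T[:3,:3],T[:3,3]
    return K,R.from_euler('xyz',m["attitude"]).as_matrix(),np.array(m["xyz"])
def unproj(C,uv,z):
    K,Rm,t=C; uv=np.atleast_2d(uv).astype(float)
    d=np.c_[uv,np.ones(len(uv))]@np.linalg.inv(K).T@Rm.T
    s=(z-t[2])/d[:,2]; return t+d*s[:,None]
def proj(C,P):
    K,Rm,t=C; p=(np.atleast_2d(P)-t)@Rm@K.T; return p[:,:2]/p[:,2:]
def crop(im,x0,y0,x1,y1,s,f):
    c=cv2.resize(im[y0:y1,x0:x1],None,fx=s,fy=s,interpolation=cv2.INTER_CUBIC); cv2.imwrite(f,c)
JX=None
def jigT(pose): # x,y,yaw
    x,y,a=pose; return np.array([[np.cos(a),-np.sin(a),0,x],[np.sin(a),np.cos(a),0,y],[0,0,1,0],[0,0,0,1.]])
def tf(T,P): P=np.atleast_2d(P); return P@T[:3,:3].T+T[:3,3]
E
python3 - <<'E'
from h import *
im=cv2.imread("pics/top0.png"); crop(im,255,230,410,330,5,"pics/c1.png"); crop(im,70,200,230,360,3.7,"pics/c2.png");crop(im,420,240,520,360,5,"pics/c3.png")
C=cam("top")
for uv in [(333,282),(155,274),(175,306),(472,298),(148,280)]: print(uv,unproj(C,uv,0.02))
im=cv2.imread("pics/scene0.png"); crop(im,240,180,440,310,4,"pics/c4.png")
E
```

```text
(333, 282) [[ 0.50822781 -0.05674313  0.02      ]]
(155, 274) [[0.49297792 0.33559145 0.02      ]]
(175, 306) [[0.427054   0.28132761 0.02      ]]
(472, 298) [[ 0.49863339 -0.36212367  0.02      ]]
(148, 280) [[0.47848726 0.34880829 0.02      ]]
```

View pics/c1.png

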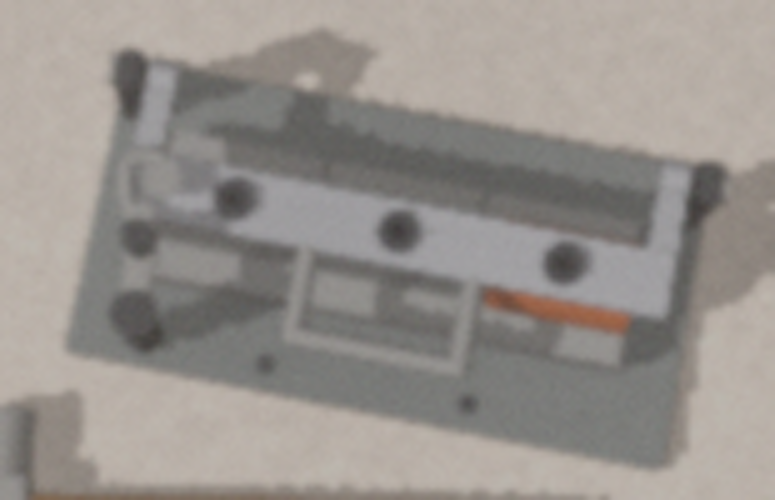

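View pics/c2.png

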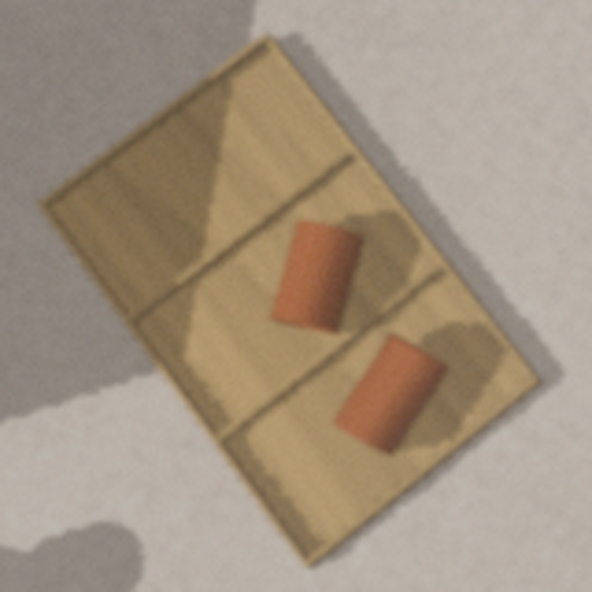

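View pics/c3.png

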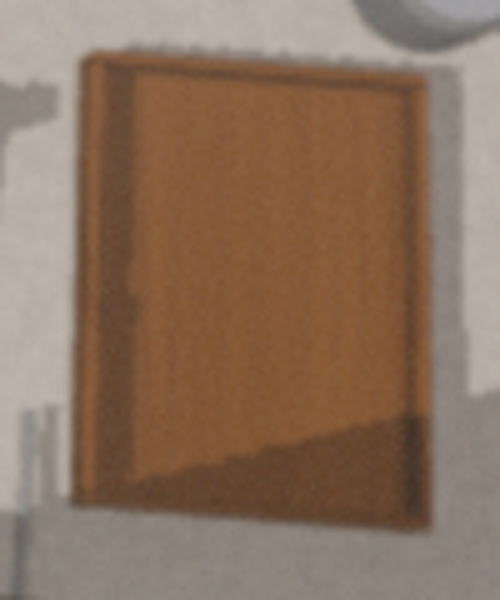

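View pics/c4.png

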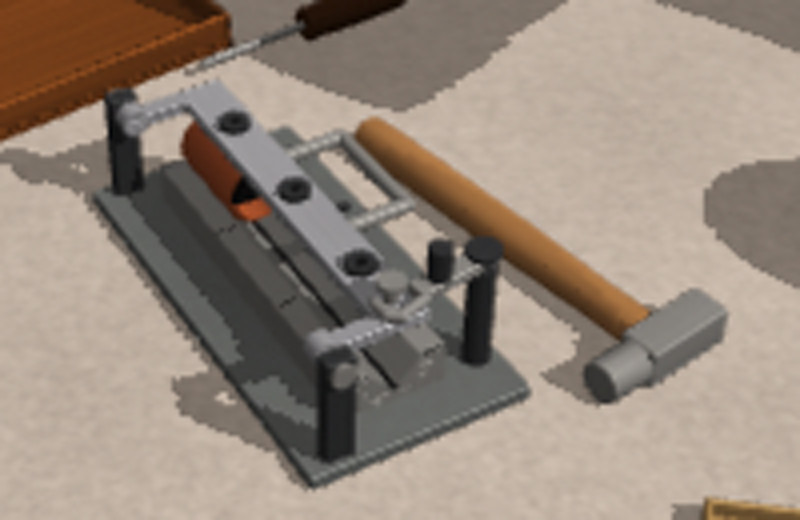

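```bash
python3 - <<'E'
from h import *
Ct,Cs=cam("top"),cam("scene")
t=lambda u,v:(255+u/5,230+v/5); s=lambda u,v:(240+u/4,180+v/4)
top=[((-.068,.134,.01),t(66,352)),((-.068,-.134,.01),t(668,468)),((0,-.07,'h'),t(565,262)),((0,0,'h'),t(399,231)),((0,.07,'h'),t(235,198)),((-.056,.100,.092),t(133,312))]
sc=[((-.068,.134,.01),s(527,388)),((.068,.134,.01),s(315,485)),((.068,-.134,.01),s(94,195)),((0,-.07,'h'),s(235,122)),((0,0,'h'),s(294,188)),((0,.07,'h'),s(360,262))]
def res(p,full=False):
    T=jigT(p[:3]); r=[]
    for C,L in((Ct,top),(Cs,sc)):
        P=np.array([[a,b,p[3] if c=='h' else c] for (a,b,c),_ in L]); r.append(proj(C,tf(T,P))-np.array([q for _,q in L]))
    return r if full else np.concatenate(r).ravel()
o=least_squares(res,[.5,-.06,-.1,.078],loss='soft_l1'); print(o.x); print(res(o.x,True))
# tray
tt=lambda u,v:(420+u/5,240+v/5)
q=np.array([tt(85,55),tt(425,73),tt(428,527),tt(73,503)])
P=unproj(Ct,q,.026); print(P, P.mean(0), np.linalg.norm(P-np.roll(P,1,0),axis=1))
f=lambda u,v:(70+u/3.7,200+v/3.7)
q=np.array([f(268,38),f(42,206),f(311,564),f(540,382)]); P=unproj(Ct,q,.014); print(P,P.mean(0),np.linalg.norm(P-np.roll(P,1,0),axis=1))
E
```

```text
[ 0.51155953 -0.05693644 -0.10515574  0.0781726 ]
[array([[-0.62358296, -0.4798028 ],
       [-0.70283727, -0.53463445],
       [-0.50871751,  0.32364721],
       [-0.46842443,  0.24146642],
       [-0.65286513,  0.59249021],
       [-0.2037615 ,  0.5957063 ]]), array([[ 0.34930745, -1.04806577],
       [-1.76639591, -1.4958511 ],
       [-2.18828126, -1.05156717],
       [-0.74229903, -0.18706989],
       [-0.27840817,  0.03928608],
       [-0.10747027, -0.13246085]])]
[[ 0.5958641  -0.28148908  0.026     ]
 [ 0.60041481 -0.4321427   0.026     ]
 [ 0.40278496 -0.4326275   0.026     ]
 [ 0.40017954 -0.28172502  0.026     ]] [ 0.49981085 -0.35699607  0.026     ] [0.19568471 0.15072233 0.19763045 0.15092497]
[[0.63707582 0.38934583 0.014     ]
 [0.5209385  0.50793391 0.014     ]
 [0.32571202 0.31305431 0.014     ]
 [0.44091952 0.19480652 0.014     ]] [0.48116147 0.35128514 0.014     ] [0.27626589 0.16598496 0.27584676 0.16509182]
```

```bash
cat >> h.py <<'E'
JIG=np.array([.5115,-.0569,-.105])
def plan(pos,yaw,n,st=None,prt=True):
    st=st or manip.read_state()
    R0=R.from_euler('xyz',st["eef_rot"]); R1=R.from_euler('xyz',[np.pi,0,yaw]); p0=np.array(st["eef_pos"]); pos=np.array(pos)
    w=(R0.inv()*R1).as_rotvec(); rows=[]
    for i in range(n):
        Ri=R0*R.from_rotvec(w*i/n); d=Ri.inv().apply((pos-p0)/n); rows.append([*np.round(w/n,3),*np.round(d,4)])
    if prt:
        print("t",round(st["clock"],2),"pos",np.round(p0,4),"rot",np.round(st["eef_rot"],3),"grip",round(st["gripper_width"],3),"F",np.round(st["ft_force"],1))
        print("total tool",np.round(w,3),np.round(R0.inv().apply(pos-p0),4)); print(rows[0]); print(rows[-1])
    return rows
def jw(x,y,z,J=None): return tf(jigT(JIG if J is None else J),[[x,y,z]])[0]
E
python3 - <<'E'
from h import *
t=jw(-.026,.05,.32); print(t)
for r in plan(t,-.105,14): print(r)
E
```

```text
[ 0.49088355 -0.00445039  0.32      ]
t 0.15 pos [ 0.2106 -0.588   0.3031] rot [-3.14  -0.     0.344] grip 1.004 F [ 0.1 -0.6 -0.9]
total tool [-0.002  0.     0.449] [ 0.4606 -0.455  -0.016 ]
[np.float64(-0.0), np.float64(0.0), np.float64(0.032), np.float64(0.0329), np.float64(-0.0325), np.float64(-0.0011)]
[np.float64(-0.0), np.float64(0.0), np.float64(0.032), np.float64(0.0169), np.float64(-0.043), np.float64(-0.0012)]
[np.float64(-0.0), np.float64(0.0), np.float64(0.032), np.float64(0.0329), np.float64(-0.0325), np.float64(-0.0011)]
[np.float64(-0.0), np.float64(0.0), np.float64(0.032), np.float64(0.0318), np.float64(-0.0335), np.float64(-0.0011)]
[np.float64(-0.0), np.float64(0.0), np.float64(0.032), np.float64(0.0307), np.float64(-0.0345), np.float64(-0.0011)]
[np.float64(-0.0), np.float64(0.0), np.float64(0.032), np.float64(0.0296), np.float64(-0.0355), np.float64(-0.0012)]
[np.float64(-0.0), np.float64(0.0), np.float64(0.032), np.float64(0.0285), np.float64(-0.0364), np.float64(-0.0012)]
[np.float64(-0.0), np.float64(0.0), np.float64(0.032), np.float64(0.0273), np.float64(-0.0
[... 259 characters left out ...]

[np.float64(-0.0), np.float64(0.0), np.float64(0.032), np.float64(0.0236), np.float64(-0.0398), np.float64(-0.0012)]
[np.float64(-0.0), np.float64(0.0), np.float64(0.032), np.float64(0.0223), np.float64(-0.0405), np.float64(-0.0012)]
[np.float64(-0.0), np.float64(0.0), np.float64(0.032), np.float64(0.021), np.float64(-0.0412), np.float64(-0.0012)]
[np.float64(-0.0), np.float64(0.0), np.float64(0.032), np.float64(0.0196), np.float64(-0.0419), np.float64(-0.0012)]
[np.float64(-0.0), np.float64(0.0), np.float64(0.032), np.float64(0.0183), np.float64(-0.0425), np.float64(-0.0012)]
[np.float64(-0.0), np.float64(0.0), np.float64(0.032), np.float64(0.0169), np.float64(-0.043), np.float64(-0.0012)]
```

>>> send_rows(increments=[[[0, 0, 0, 0.033, -0.033, -0.001, 1], [0, 0, 0.032, 0.033, -0.0325, -0.001, 1], [0, 0, 0.032, 0.032, -0.0335, -0.001, 1], [0, 0, 0.032, 0.031, -0.0345, -0.001, 0.4], [0, 0, 0.032, 0.03, -0.0355, -0.001, 0.4], [0, 0, 0.032, 0.0285, -0.0365, -0.001, 0.4], [0, 0, 0.032, 0.0275, -0.037, -0.001, 0.4], [0, 0, 0.032, 0.026, -0.038, -0.001, 0.4], [0, 0, 0.032, 0.025, -0.039, -0.001, 0.4], [0, 0, 0.032, 0.0235, -0.04, -0.001, 0.4], [0, 0, 0.032, 0.022, -0.0405, -0.001, 0.4], [0, 0, 0.032, 0.021, -0.041, -0.001, 0.4], [0, 0, 0.032, 0.0195, -0.042, -0.001, 0.4], [0, 0, 0.032, 0.018, -0.0425, -0.001, 0.4], [0, 0, 0.032, 0.017, -0.043, -0.001, 0.4]]], squeeze=30)

```text
clock: 2.02
eef_pos: [0.5238, 0.0518, 0.3172]
eef_rot: [-3.14, 0.0, -0.127]
ft_force: [0.5, 0.0, -0.2]
gripper_width: 0.401
```

```bash
python3 - <<'E'
from h import *
plan(jw(-.026,.05,.32),-.105,5)
st=manip.read_state(); im=cams.camera("wrist"); cv2.imwrite("pics/w1.png",im[:,:,::-1]); np.save("w1.npy",np.r_[st["eef_pos"],st["eef_rot"]])
E
```

```text
t 2.02 pos [0.5238 0.0518 0.3172] rot [-3.14   0.    -0.127] grip 0.401 F [ 0.5  0.  -0.2]
total tool [-0.002  0.    -0.022] [-0.0255  0.06   -0.0029]
[np.float64(-0.0), np.float64(0.0), np.float64(-0.004), np.float64(-0.0051), np.float64(0.012), np.float64(-0.0006)]
[np.float64(-0.0), np.float64(0.0), np.float64(-0.004), np.float64(-0.0053), np.float64(0.0119), np.float64(-0.0006)]
```

View pics/w1.png

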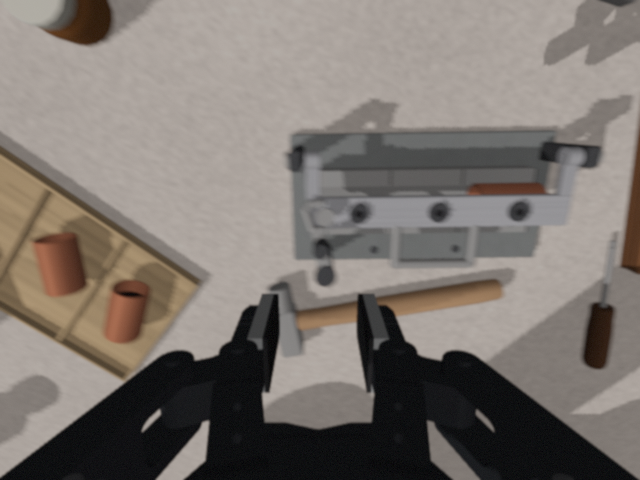

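```bash
python3 - <<'E'
from h import *
im=cv2.imread("pics/w1.png"); crop(im,280,120,440,300,3.3,"pics/c5.png"); crop(im,430,120,620,270,4,"pics/c6.png")
E
```

```text
(no output)
```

View pics/c5.png

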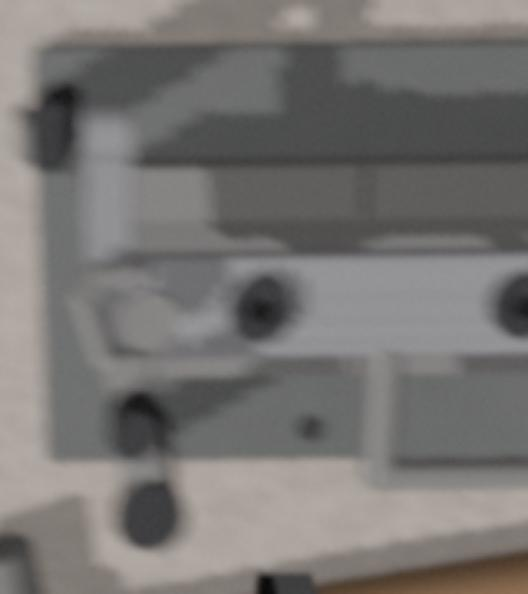

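View pics/c6.png

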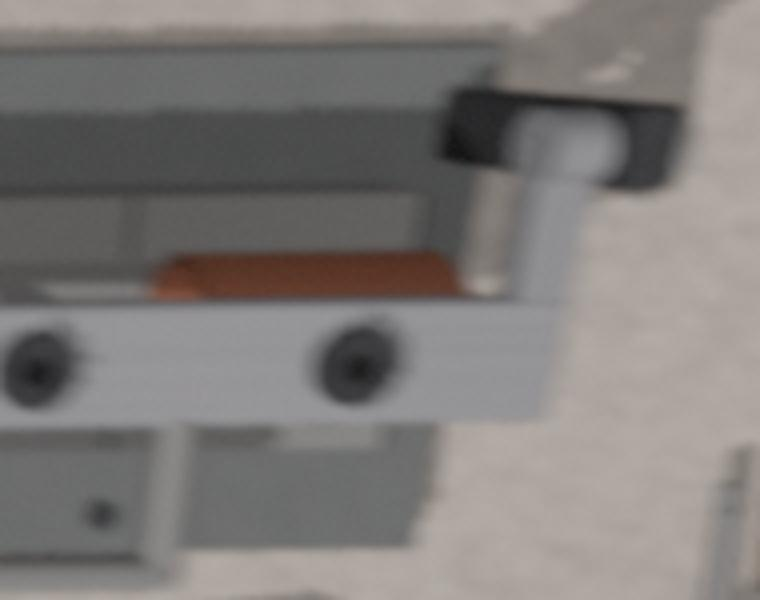

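```bash
python3 - <<'E'
from h import *
v=np.load("w1.npy"); Cw=cam("wrist",dict(eef_pos=v[:3],eef_rot=v[3:]))
a=lambda u,v:(280+u/3.3,120+v/3.3); b=lambda u,v:(430+u/4,120+v/4)
L=[((0,.07,'h'),a(265,305)),((0,0,'h'),b(38,370)),((0,-.07,'h'),b(357,365)),((-.068,.134,.01),a(52,458)),((.068,.134,.01),a(40,45)),((.068,-.134,.01),b(505,42)),((-.068,-.134,.01),b(412,546))]
def res(p):
    P=np.array([[x,y,p[3] if z=='h' else z] for (x,y,z),_ in L]); return (proj(Cw,tf(jigT(p[:3]),P))-np.array([q for _,q in L])).ravel()
o=least_squares(res,[.51,-.057,-.105,.078],loss='soft_l1');print(o.x);print(res(o.x).reshape(-1,2).round(1))
T=jigT(o.x[:3])
print((proj(Cw,tf(T,[[-.026,.1,.1045],[-.056,.1,.09],[-.026,.1,.0845],[-.05,0,.072]]))))
E
```

```text
[ 0.5131954  -0.05489272 -0.11806711  0.07499833]
[[ 0.1  0.8]
 [-0.1  0. ]
 [-0.6  0.6]
 [-0.8  0.3]
 [-1.  -1.6]
 [ 3.5 -1.1]
 [ 2.6  0.6]]
[[327.36998498 252.4479922 ]
 [327.02984742 278.38400707]
 [326.84111249 244.70237576]
 [433.35076158 263.7758304 ]]
```

>>> send_rows(increments=[[[0, 0, 0.0, -0.001, 0.0, 0, 0.4], [0, 0, 0, 0, 0, 0, 0.4]]])

```text
clock: 2.33
eef_pos: [0.5246, 0.057, 0.317]
eef_rot: [-3.136, -0.002, -0.123]
ft_force: [-0.5, 0.2, -0.1]
gripper_width: 0.405
```

```bash
python3 - <<'E'
from h import *
st=manip.read_state(); print(st["eef_pos"],st["eef_rot"],st["joint_velocities"].round(3)); im=cams.camera("wrist"); cv2.imwrite("pics/w2.png",im[:,:,::-1]); np.save("w2.npy",np.r_[st["eef_pos"],st["eef_rot"]])
im=im[:,:,::-1]; print(manip.read_state()["eef_pos"])
crop(im,280,120,440,300,3.3,"pics/c5.png"); crop(im,430,120,620,270,4,"pics/c6.png")
E
```

```text
[0.52464438 0.05699567 0.31695251] [-3.13572271e+00 -1.97613417e-03 -1.22580846e-01] [-0.002  0.002  0.003 -0.006  0.001 -0.005]
[0.52458802 0.05669631 0.31693938]
```

View pics/c5.png

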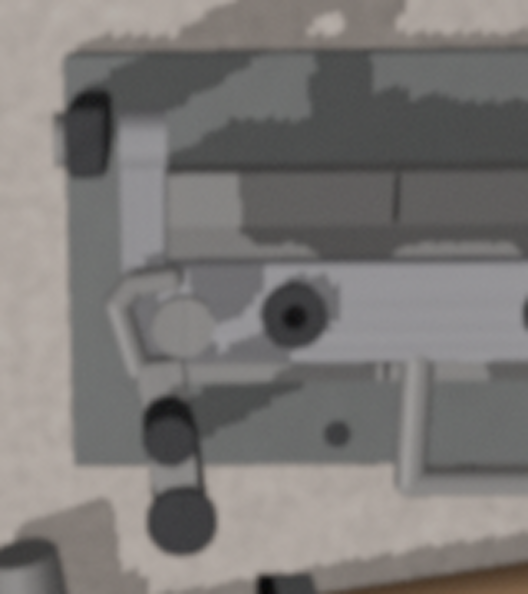

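View pics/c6.png

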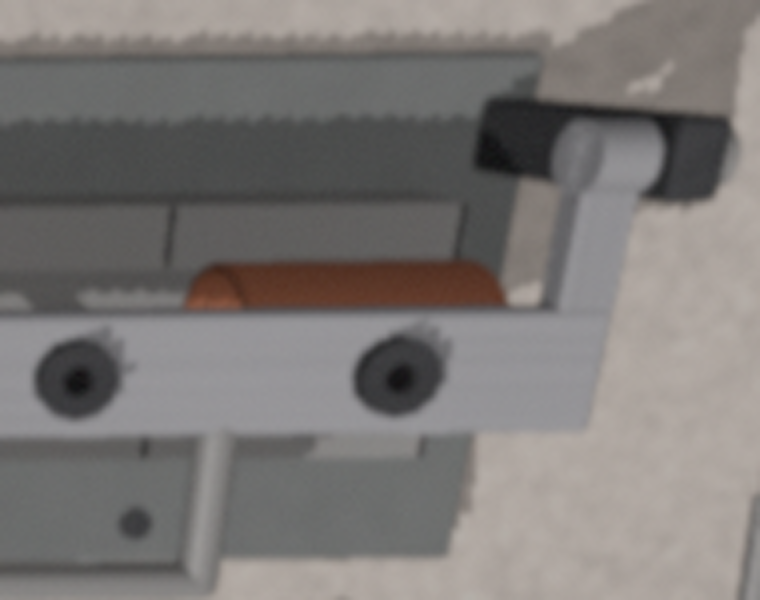

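```bash
python3 - <<'E'
from h import *
v=np.load("w2.npy"); Cw=cam("wrist",dict(eef_pos=v[:3],eef_rot=v[3:]))
a=lambda u,v:(280+u/3.3,120+v/3.3); b=lambda u,v:(430+u/4,120+v/4)
L=[((0,.07,'h'),a(295,315)),((0,0,'h'),b(77,379)),((0,-.07,'h'),b(399,377)),((-.068,.134,.01),a(76,464)),((.068,.134,.01),a(67,54)),((.068,-.134,.01),b(547,50)),((-.068,-.134,.01),b(447,557)),((-.026,.1,.1045),a(171,437))]
def res(p):
    P=np.array([[x,y,p[3] if z=='h' else z] for (x,y,z),_ in L]); return (proj(Cw,tf(jigT(p[:3]),P))-np.array([q for _,q in L])).ravel()
o=least_squares(res,[.51,-.057,-.105,.078],loss='soft_l1');print(o.x);print(res(o.x).reshape(-1,2).round(1))
T=jigT(o.x[:3])
print((proj(Cw,tf(T,[[-.026,.1,.1045],[-.056,.1,.09],[-.026,.1,.0845],[-.05,0,.072]]))))
E
```

```text
[ 0.51280875 -0.0558454  -0.11709528  0.07853484]
[[-0.3  0.1]
 [-0.2  0.5]
 [-0.4  0.7]
 [-1.5 -0.5]
 [-1.4 -3.2]
 [ 1.1 -0.9]
 [ 0.7  0.1]
 [ 4.   1.3]]
[[335.85571789 253.73477257]
 [334.85516199 279.64129555]
 [334.91401115 245.95855148]
 [441.0457094  265.54137848]]
```

```bash
sed -i 's/^JIG=.*/JIG=np.array([.5122,-.0564,-.111])/' h.py; python3 - <<'E'
from h import *
v=np.load("w2.npy"); Cw=cam("wrist",dict(eef_pos=v[:3],eef_rot=v[3:]))
k=unproj(Cw,[280+171/3.3,120+437/3.3],.1045)[0]; print(k, np.linalg.inv(jigT(JIG))@np.r_[k,1], jw(-.026,.1,.1))
plan([k[0],k[1],.20],-.111,5)
E
```

```text
[0.5002253  0.04971303 0.1045    ] [-0.02365538  0.10413353  0.1045      1.        ] [0.49743723 0.04586466 0.1       ]
t 2.38 pos [0.5246 0.0567 0.3169] rot [-3.136e+00 -2.000e-03 -1.230e-01] grip 0.401 F [-0.3  0.1 -0. ]
total tool [-0.006 -0.002 -0.012] [-0.0235  0.0106  0.1168]
[np.float64(-0.001), np.float64(-0.0), np.float64(-0.002), np.float64(-0.0047), np.float64(0.0021), np.float64(0.0234)]
[np.float64(-0.001), np.float64(-0.0), np.float64(-0.002), np.float64(-0.0047), np.float64(0.002), np.float64(0.0234)]
```

>>> send_rows(increments=[[[0, 0, -0.003, -0.005, 0.0025, 0.024, 0.4], [0, 0, -0.003, -0.005, 0.0025, 0.024, 0.4], [0, 0, -0.003, -0.005, 0.0025, 0.023, 0.4], [0, 0, -0.003, -0.005, 0.002, 0.023, 0.4], [0, 0, 0, -0.004, 0.002, 0.023, 0.4], [0, 0, 0, 0, 0, 0, 0.4]]])

```text
clock: 3.12
eef_pos: [0.4976, 0.0407, 0.1981]
eef_rot: [-3.137, -0.003, -0.123]
ft_force: [0.1, -0.3, -0.3]
gripper_width: 0.404
```

```bash
python3 - <<'E'
from h import *
plan([.499,.048,.164],-.111,3)
im=cams.camera("wrist"); cv2.imwrite("pics/w3.png",im[:,:,::-1])
E
```

```text
t 3.12 pos [0.4976 0.0407 0.1981] rot [-3.137e+00 -3.000e-03 -1.230e-01] grip 0.404 F [ 0.1 -0.3 -0.3]
total tool [-0.004 -0.003 -0.012] [ 0.0004 -0.0073  0.0341]
[np.float64(-0.001), np.float64(-0.001), np.float64(-0.004), np.float64(0.0001), np.float64(-0.0024), np.float64(0.0114)]
[np.float64(-0.001), np.float64(-0.001), np.float64(-0.004), np.float64(0.0002), np.float64(-0.0025), np.float64(0.0114)]
```

View pics/w3.png

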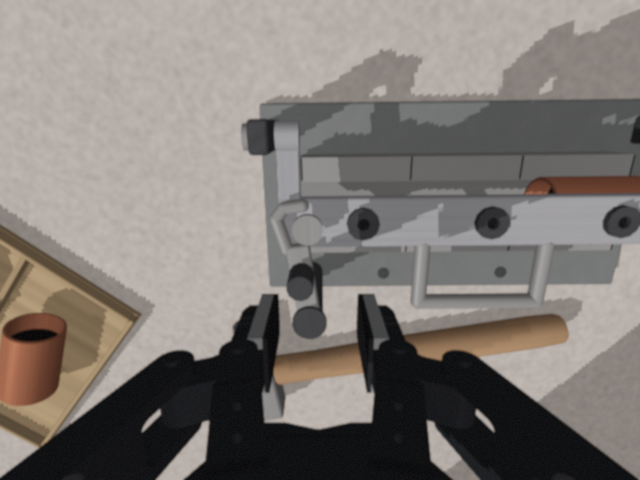

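```bash
python3 - <<'E'
from h import *
im=cv2.imread("pics/w3.png"); crop(im,240,180,400,340,4,"pics/c7.png")
st=manip.read_state()
for g in[(0,-.0425*.4,.060),(0,.0425*.4,.06),(0,0,.06)]:
    P=R.from_euler('xyz',st["eef_rot"]).apply(g)+st["eef_pos"]; print(proj(cam("wrist"),P))
E
```

```text
[[276.71420439 325.24130915]]
[[359.75399279 325.23795849]]
[[318.23191595 325.23963391]]
```

View pics/c7.png

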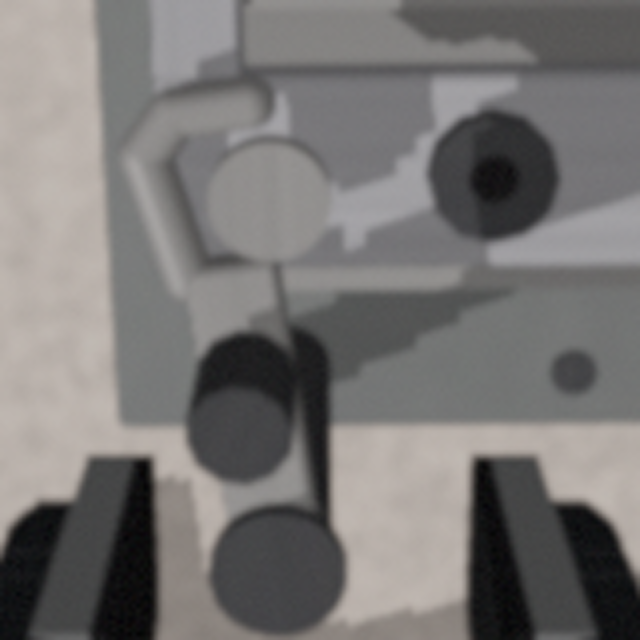

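```bash
python3 - <<'E'
from h import *
C=cam("wrist"); Ti=np.linalg.inv(jigT(JIG))
for n,uv,z in [("knob",(300.5,288.7),.1045),("post",(309.5,323),.09),("stud",(307,230),.09),("bush2",(363,223.5),.0785),("bush1",(492,223),.0785)]:
    k=unproj(C,uv,z)[0]; print(n,k.round(4),(Ti@np.r_[k,1])[:2].round(4))
plan([.5,.0497,.164],-.111,3)
E
```

```text
knob [0.5001 0.0498 0.1045] [-0.0238  0.1042]
post [0.4718 0.0493 0.09  ] [-0.0519  0.1006]
stud [0.5259 0.0436 0.09  ] [0.0026 0.1009]
bush2 [0.5227 0.0135 0.0785] [0.0026 0.0707]
bush1 [ 0.5144 -0.0563  0.0785] [0.0022 0.0004]
t 3.17 pos [0.4986 0.0407 0.1991] rot [-3.137 -0.006 -0.122] grip 0.405 F [ 0.5 -0.2 -0.7]
total tool [-0.004 -0.006 -0.011] [ 0.0001 -0.009   0.0351]
[np.float64(-0.001), np.float64(-0.002), np.float64(-0.004), np.float64(0.0), np.float64(-0.003), np.float64(0.0117)]
[np.float64(-0.001), np.float64(-0.002), np.float64(-0.004), np.float64(0.0001), np.float64(-0.003), np.float64(0.0117)]
```

>>> send_rows(increments=[[[0, 0, 0, 0, -0.003, 0.012, 0.4], [0, 0, 0, 0, -0.003, 0.012, 0.4], [0, 0, 0, 0, -0.003, 0.011, 0.4], [0, 0, 0, 0, 0, 0, 0.4]]])

```text
clock: 3.68
eef_pos: [0.502, 0.0496, 0.1639]
eef_rot: [-3.137, -0.011, -0.123]
ft_force: [0.3, 0.0, -0.3]
gripper_width: 0.403
```

>>> send_rows(increments=[[[0, 0, 0, 0, 0, 0, 0.0], [0, 0, 0, 0, 0, 0, 0.0], [0, 0, 0, 0, 0, 0, 0.0], [0, 0, 0, 0, 0, 0, 0.0]]], squeeze=30)

```text
clock: 4.18
eef_pos: [0.502, 0.0498, 0.1639]
eef_rot: [-3.137, -0.011, -0.122]
ft_force: [-0.2, 0.2, -2.4]
gripper_width: 0.148
```

```bash
 sed -i 's/^JIG=.*/JIG=np.array([.5140,-.0562,-.114])/' h.py; python3 - <<'E'
from h import *
st=manip.read_state()
plan([.5,.0497,.164],-.111,3)
im=cams.camera("wrist"); cv2.imwrite("pics/w4.png",im[:,:,::-1])
p=st["eef_pos"]; R0=R.from_euler('xyz',st["eef_rot"])
for a in np.arange(.15,1.3,.1):
    t=jw(-.056+.03*np.cos(a),.1+.03*np.sin(a),.16); print(round(a,2),R0.inv().apply(t-p).round(4)[:2])
E
```

```text
t 4.17 pos [0.502  0.0498 0.1639] rot [-3.137 -0.011 -0.122] grip 0.148 F [-0.2  0.2 -2.4]
total tool [-0.004 -0.012 -0.011] [-0.0019  0.0003 -0.0001]
[np.float64(-0.001), np.float64(-0.004), np.float64(-0.004), np.float64(-0.0006), np.float64(0.0001), np.float64(-0.0)]
[np.float64(-0.001), np.float64(-0.004), np.float64(-0.004), np.float64(-0.0006), np.float64(0.0001), np.float64(-0.0)]
0.15 [-0.0024 -0.0005]
0.25 [-0.003  -0.0034]
0.35 [-0.0039 -0.0063]
0.45 [-0.0051 -0.0091]
0.55 [-0.0065 -0.0117]
0.65 [-0.0083 -0.0141]
0.75 [-0.0102 -0.0164]
0.85 [-0.0124 -0.0185]
0.95 [-0.0147 -0.0203]
1.05 [-0.0173 -0.0219]
1.15 [-0.02   -0.0233]
1.25 [-0.0228 -0.0243]
```

View pics/w4.png

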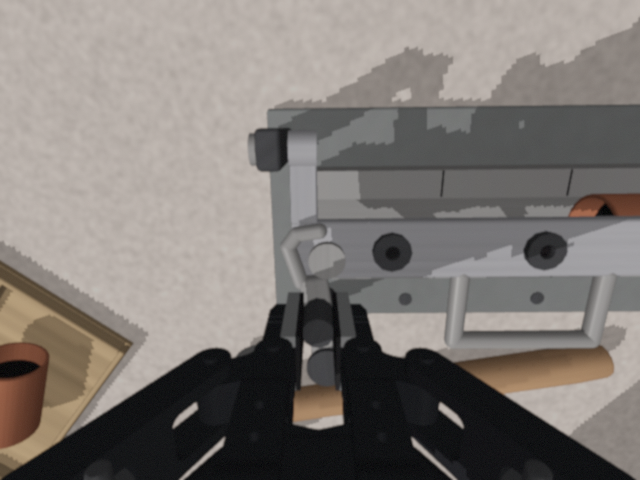

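>>> send_rows(increments=[[[0, 0, 0, -0.001, -0.0045, 0, 0.0], [0, 0, 0, -0.002, -0.0045, 0, 0.0], [0, 0, 0, -0.003, -0.0045, 0, 0.0], [0, 0, 0, -0.004, -0.004, 0, 0.0], [0, 0, 0, -0.004, -0.003, 0, 0.0], [0, 0, 0, -0.004, -0.002, 0, 0.0], [0, 0, 0, -0.004, -0.0015, 0, 0.0], [0, 0, 0, 0, 0, 0, 0]]])

```text
clock: 5.22
eef_pos: [0.4991, 0.0636, 0.164]
eef_rot: [3.123, -0.052, -0.102]
ft_force: [-2.0, -1.7, -2.1]
gripper_width: 0.144
```

```bash
python3 - <<'E'
from h import *
st=manip.read_state(); print(st["ft_force"],st["gripper_width"])
im=cams.camera("wrist"); cv2.imwrite("pics/w5.png",im[:,:,::-1])
p=st["eef_pos"]; print((np.linalg.inv(jigT(JIG))@np.r_[p,1])[:2])
E
```

```text
[-1.99594021 -1.6501364  -2.13161525] 0.143853877750586
[-0.02841963  0.11736852]
```

View pics/w5.png

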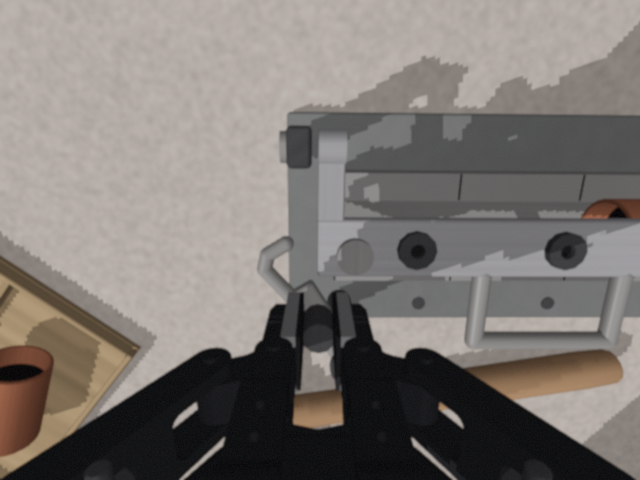

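>>> send_rows(increments=[[[0, 0, 0, -0.006, -0.008, 0, 0.0], [0, 0, 0, -0.008, -0.006, 0, 0.0], [0, 0, 0, -0.008, -0.005, 0, 0.0], [0, 0, 0, -0.008, -0.003, 0, 0.0]]])

```text
clock: 5.78
eef_pos: [0.4801, 0.0815, 0.1639]
eef_rot: [3.11, -0.074, -0.089]
ft_force: [8.3, -17.5, -6.7]
gripper_width: 0.12
```

```bash
python3 - <<'E'
from h import *
st=manip.read_state(); print(st["ft_force"],st["gripper_width"])
im=cams.camera("wrist"); cv2.imwrite("pics/w6.png",im[:,:,::-1])
p=st["eef_pos"]; print((np.linalg.inv(jigT(JIG))@np.r_[p,1])[:2])
E
```

```text
[  8.26836948 -17.47360645  -6.7230657 ] 0.12039684555913055
[-0.04929361  0.13294695]
```

View pics/w6.png

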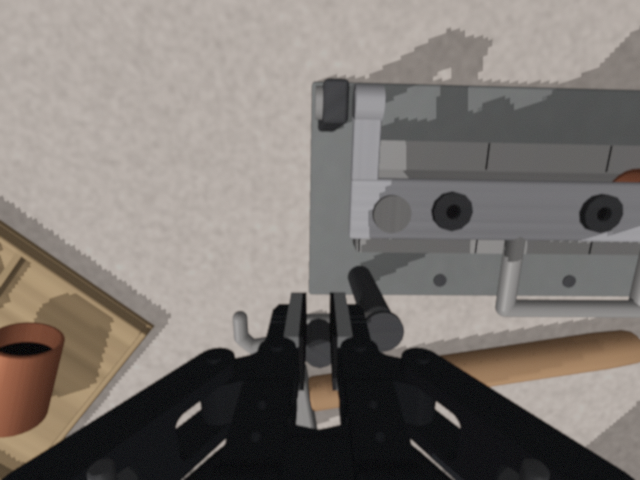

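>>> send_rows(increments=[[[0, 0, 0, 0, -0.002, 0, 0.3], [0, 0, 0, 0, 0, 0, 0.3], [0, 0, 0, 0, 0, -0.02, 0.3], [0, 0, 0, 0, 0, -0.04, 0.3], [0, 0, 0, 0, 0, -0.04, 0.3], [0, 0, 0, 0, 0, -0.0, 0.3]]])

```text
clock: 6.58
eef_pos: [0.4719, 0.0894, 0.2666]
eef_rot: [3.113, -0.074, -0.091]
ft_force: [0.6, -0.4, 0.4]
gripper_width: 0.297
```

```bash
python3 - <<'E'
from h import *
st=manip.read_state(); print(st["ft_force"],st["gripper_width"])
for r in plan(jw(-.05,0,.22),np.pi/2-.114,11): print([float(x) for x in r])
im=cams.camera("wrist"); cv2.imwrite("pics/w7.png",im[:,:,::-1])
E
```

```text
[ 0.55500528 -0.42053255  0.42801017] 0.29701977082582837
t 6.58 pos [0.4719 0.0894 0.2666] rot [ 3.113 -0.074 -0.091] grip 0.297 F [ 0.6 -0.4  0.4]
total tool [ 0.079 -0.036 -1.548] [0.0018 0.1387 0.0508]
[np.float64(0.007), np.float64(-0.003), np.float64(-0.141), np.float64(0.0002), np.float64(0.0126), np.float64(0.0046)]
[np.float64(0.007), np.float64(-0.003), np.float64(-0.141), np.float64(-0.0125), np.float64(0.0025), np.float64(0.0042)]
[0.007, -0.003, -0.141, 0.0002, 0.0126, 0.0046]
[0.007, -0.003, -0.141, -0.0016, 0.0125, 0.0045]
[0.007, -0.003, -0.141, -0.0033, 0.0122, 0.0045]
[0.007, -0.003, -0.141, -0.005, 0.0117, 0.0044]
[0.007, -0.003, -0.141, -0.0066, 0.0109, 0.0043]
[0.007, -0.003, -0.141, -0.008, 0.0099, 0.0043]
[0.007, -0.003, -0.141, -0.0093, 0.0087, 0.0042]
[0.007, -0.003, -0.141, -0.0104, 0.0073, 0.0042]
[0.007, -0.003, -0.141, -0.0113, 0.0058, 0.0042]
[0.007, -0.003, -0.141, -0.012, 0.0042, 0.0042]
[0.007, -0.003, -0.141, -0.0125, 0.0025, 0.0042]
```

View pics/w7.png

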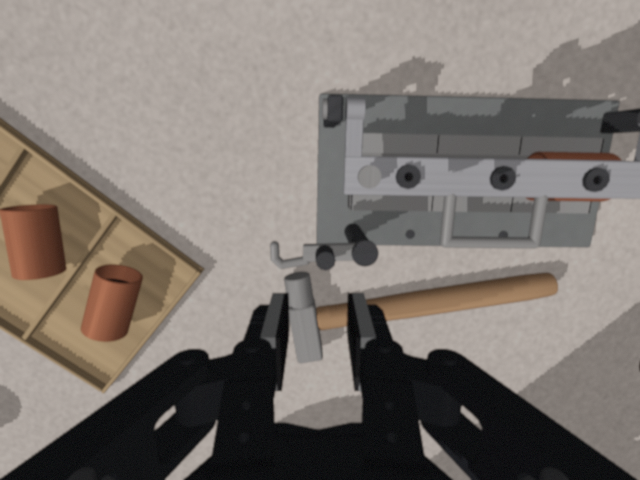

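>>> send_rows(increments=[[[0.007, -0.003, -0.141, 0.0, 0.0126, 0.0045, 0.3], [0.007, -0.003, -0.141, -0.0016, 0.0125, 0.0045, 0.3], [0.007, -0.003, -0.141, -0.0033, 0.012, 0.0045, 0.3], [0.007, -0.003, -0.141, -0.005, 0.0117, 0.0045, 0.3], [0.007, -0.003, -0.141, -0.0066, 0.011, 0.0045, 0.3], [0.007, -0.003, -0.141, -0.008, 0.01, 0.0045, 0.3], [0.007, -0.003, -0.141, -0.0093, 0.0087, 0.0045, 0.3], [0.007, -0.003, -0.141, -0.0104, 0.0073, 0.004, 0.3], [0.007, -0.003, -0.141, -0.0113, 0.0058, 0.004, 0.3], [0.007, -0.003, -0.141, -0.012, 0.0042, 0.004, 0.3], [0.007, -0.003, -0.141, -0.0125, 0.0025, 0.004, 0.3], [0, 0, 0, 0, 0, 0, 0.3]]])

```text
clock: 8.12
eef_pos: [0.4547, -0.0492, 0.2005]
eef_rot: [-3.102, -0.01, 1.509]
ft_force: [1.1, 0.1, -0.5]
gripper_width: 0.301
```

```bash
python3 - <<'E'
from h import *
st=manip.read_state()
plan(jw(-.05,0,.126),np.pi/2-.114,5)
im=cams.camera("wrist"); cv2.imwrite("pics/w8.png",im[:,:,::-1])
for p in [(-.05,.035,.072),(-.05,-.035,.072),(-.05,0,.072)]: print(proj(cam("wrist",st),jw(*p)))
for g in[(0,-.0425*.3,.060),(0,.0425*.3,.06),(0,0,.06)]:
    P=R.from_euler('xyz',st["eef_rot"]).apply(g)+st["eef_pos"]; print(proj(cam("wrist",st),P))
E
```

```text
t 8.12 pos [ 0.4547 -0.0492  0.2005] rot [-3.102 -0.01   1.509] grip 0.301 F [ 1.1  0.1 -0.5]
total tool [-0.04  -0.009  0.053] [-0.0015  0.0127  0.074 ]
[np.float64(-0.008), np.float64(-0.002), np.float64(0.011), np.float64(-0.0003), np.float64(0.0025), np.float64(0.0148)]
[np.float64(-0.008), np.float64(-0.002), np.float64(0.011), np.float64(-0.0001), np.float64(0.0021), np.float64(0.0149)]
[[348.22898315 210.09607632]]
[[339.42247673 320.44030535]]
[[343.60819527 267.99386825]]
[[287.68737404 326.80429798]]
[[349.8962866  326.78728781]]
[[318.79181139 326.7957929 ]]
```

View pics/w8.png

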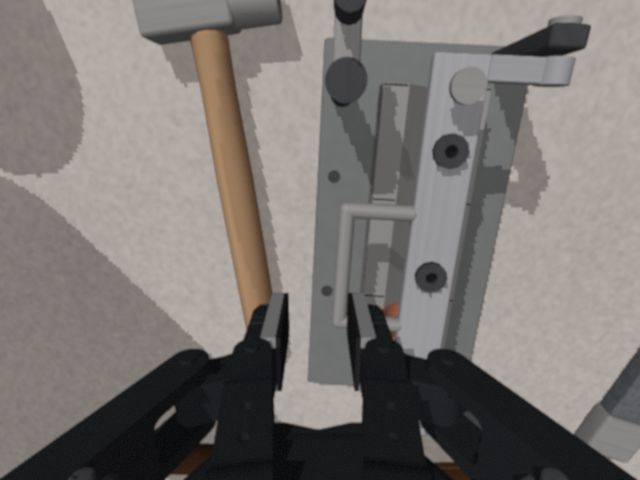

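>>> send_rows(increments=[[[-0.013, -0.003, 0.018, 0.0, 0.005, 0, 0.3], [-0.013, -0.003, 0.018, 0.0, 0.005, 0, 0.3], [-0.013, -0.003, 0.018, 0.0, 0.003, 0, 0.3], [0, 0, 0, 0, 0, 0, 0.3]]])

```text
clock: 8.68
eef_pos: [0.4679, -0.0481, 0.1999]
eef_rot: [3.141, -0.001, 1.449]
ft_force: [0.2, -0.2, 1.0]
gripper_width: 0.298
```

```bash
python3 - <<'E'
from h import *
plan(jw(-.05,0,.126),np.pi/2-.114,4)
E
```

```text
t 8.68 pos [ 0.4679 -0.0481  0.1999] rot [ 3.141e+00 -1.000e-03  1.449e+00] grip 0.298 F [ 0.2 -0.2  1. ]
total tool [ 0.    -0.001 -0.007] [-0.0028 -0.0033  0.0739]
[np.float64(0.0), np.float64(-0.0), np.float64(-0.002), np.float64(-0.0007), np.float64(-0.0008), np.float64(0.0185)]
[np.float64(0.0), np.float64(-0.0), np.float64(-0.002), np.float64(-0.0007), np.float64(-0.0008), np.float64(0.0185)]
```

>>> send_rows(increments=[[[0, 0, 0, -0.001, -0.001, 0.02, 0.3], [0, 0, 0, -0.001, -0.001, 0.02, 0.3], [0, 0, 0, -0.001, -0.001, 0.02, 0.3], [0, 0, 0, 0, 0, 0.014, 0.3], [0, 0, 0, 0, 0, 0, 0.3]]])

```text
clock: 9.3
eef_pos: [0.466, -0.0508, 0.1252]
eef_rot: [3.137, 0.0, 1.449]
ft_force: [-0.7, -0.3, 0.1]
gripper_width: 0.298
```

```bash
python3 - <<'E'
from h import *
plan(jw(-.05,0,.126),np.pi/2-.114,4)
im=cams.camera("wrist"); cv2.imwrite("pics/w9.png",im[:,:,::-1])
E
```

```text
t 9.3 pos [ 0.466  -0.0508  0.1252] rot [3.137 0.    1.449] grip 0.298 F [-0.7 -0.3  0.1]
total tool [ 0.005  0.    -0.008] [ 0.     -0.0017 -0.0009]
[np.float64(0.001), np.float64(0.0), np.float64(-0.002), np.float64(0.0), np.float64(-0.0004), np.float64(-0.0002)]
[np.float64(0.001), np.float64(0.0), np.float64(-0.002), np.float64(0.0), np.float64(-0.0004), np.float64(-0.0002)]
```

View pics/w9.png

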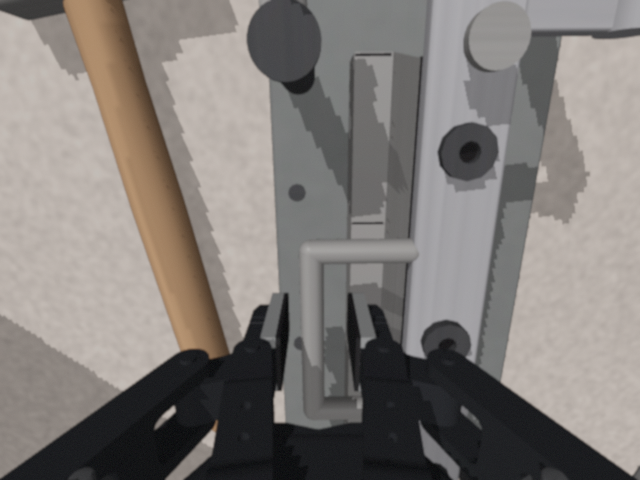

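>>> send_rows(increments=[[[0, 0, 0, 0, 0, 0, 0], [0, 0, 0, 0, 0, 0, 0], [0, 0, 0, 0, 0, 0, 0], [0, 0, 0, 0, 0, 0, 0]]], squeeze=45)

```text
clock: 9.85
eef_pos: [0.4641, -0.0505, 0.1268]
eef_rot: [3.141, 0.001, 1.452]
ft_force: [-0.8, -0.6, -2.0]
gripper_width: 0.084
```

>>> send_rows(increments=[[[0, 0, 0, 0, 0.001, -0.0125, 0], [0, 0, 0, 0, 0.0025, -0.0125, 0], [0, 0, 0, 0, 0.004, -0.0118, 0], [0, 0, 0, 0, 0.0055, -0.011, 0], [0, 0, 0, 0, 0.007, -0.0104, 0]]])

```text
clock: 10.48
eef_pos: [0.4849, -0.0529, 0.1881]
eef_rot: [3.14, 0.001, 1.451]
ft_force: [3.7, -1.1, -7.0]
gripper_width: 0.084
```

```bash
cat > arc.py <<'E'
from h import *
import sys
st=manip.read_state(); R0=R.from_euler('xyz',st["eef_rot"])
g=np.array(st["eef_pos"])+R0.apply([0,0,.054]); q=(np.linalg.inv(jigT(JIG))@np.r_[g,1])[:3]
a=np.arctan2(q[2]-.072,.046-q[0]); print("jig grasp",q.round(4),"ang",a.round(3),"r",np.hypot(q[2]-.072,.046-q[0]).round(4),"F",st["ft_force"].round(1),"w",round(st["gripper_width"],3),"rot",st["eef_rot"].round(3))
w=(R0.inv()*R.from_euler('xyz',[np.pi,0,np.pi/2+JIG[2]])).as_rotvec(); print("w",w.round(3))
dA=float(sys.argv[1])
for b in a+dA*np.arange(1,9):
    if b>2.75 or b<-.05: break
    t=jw(.046-.096*np.cos(b),0,.072+.096*np.sin(b)); print(b.round(2),R0.inv().apply(t-g).round(4))
E
python3 arc.py .13
```

```text
jig grasp [-2.920e-02 -1.000e-04  1.341e-01] ang 0.69 r 0.0975 F [ 3.7 -1.1 -7. ] w 0.084 rot [3.140e+00 1.000e-03 1.451e+00]
w [ 0.001  0.001 -0.005]
0.82 [ 0.0001  0.0097 -0.0081]
0.95 [ 0.0002  0.0194 -0.016 ]
1.08 [ 0.0002  0.03   -0.0226]
1.21 [ 0.0003  0.0414 -0.0277]
1.34 [ 0.0004  0.0533 -0.0313]
1.47 [ 0.0004  0.0656 -0.0334]
1.6 [ 0.0005  0.0781 -0.0338]
1.73 [ 0.0006  0.0905 -0.0326]
```

Tracks the arc well.

>>> send_rows(increments=[[[0, 0, 0, 0, 0.009, -0.009, 0], [0, 0, 0, 0, 0.0098, -0.008, 0], [0, 0, 0, 0, 0.0106, -0.0066, 0], [0, 0, 0, 0, 0.0114, -0.005, 0], [0, 0, 0, 0, 0.012, -0.0036, 0], [0, 0, 0, 0, 0.0124, -0.002, 0], [0, 0, 0, 0, 0.0125, -0.0004, 0]]])

```text
clock: 11.35
eef_pos: [0.5599, -0.0613, 0.2278]
eef_rot: [-3.131, 0.001, 1.453]
ft_force: [-2.0, -0.3, -1.1]
gripper_width: 0.083
```

```bash
python3 arc.py .13
```

```text
jig grasp [4.560e-02 1.000e-04 1.738e-01] ang 1.567 r 0.1018 F [-2.  -0.3 -1.1] w 0.083 rot [-3.131e+00  1.000e-03  1.453e+00]
w [-0.011  0.001 -0.004]
1.7 [-0.0001  0.0125  0.0065]
1.83 [-0.      0.0248  0.0087]
1.96 [0.     0.0367 0.0125]
2.09 [0.0001 0.048  0.0178]
2.22 [0.0001 0.0585 0.0245]
2.35 [0.0002 0.068  0.0326]
2.48 [0.0002 0.0764 0.0418]
2.61 [0.0003 0.0836 0.052 ]
```

>>> send_rows(increments=[[[0, 0, 0, 0, 0.0125, 0.004, 0], [0, 0, 0, 0, 0.0124, 0.0035, 0], [0, 0, 0, 0, 0.012, 0.004, 0], [0, 0, 0, 0, 0.0114, 0.0053, 0], [0, 0, 0, 0, 0.0105, 0.0067, 0], [0, 0, 0, 0, 0.0095, 0.008, 0], [0, 0, 0, 0, 0.0084, 0.009, 0]]])

```text
clock: 12.22
eef_pos: [0.6411, -0.0704, 0.1857]
eef_rot: [-3.13, 0.0, 1.453]
ft_force: [-5.4, 0.2, -2.4]
gripper_width: 0.085
```

```bash
python3 arc.py .1
```

```text
jig grasp [0.1272 0.0003 0.1317] ang 2.508 r 0.1008 F [-5.4  0.2 -2.4] w 0.085 rot [-3.13   0.     1.453]
w [-0.011  0.    -0.004]
2.61 [-0.0003  0.0015  0.0108]
2.71 [-0.0003  0.0061  0.0193]
```

>>> send_rows(increments=[[[0, 0, 0, 0, 0.004, 0.01, 0], [0, 0, 0, 0, 0.003, 0.008, 0], [0, 0, 0, 0, 0, 0, 0.25], [0, 0, 0, 0, 0, 0, 0.3], [0, 0, 0, 0, 0, -0.03, 0.3], [0, 0, 0, 0, 0, -0.06, 0.3], [0, 0, 0, 0, -0.03, -0.04, 0.6], [0, 0, 0, 0, -0.04, 0, 0.6], [0, 0, 0, 0, -0.03, 0, 0.6], [0, 0, 0, 0, 0, 0, 0.6]]])

```text
clock: 13.48
eef_pos: [0.5561, -0.0602, 0.3045]
eef_rot: [3.127, 0.0, 1.45]
ft_force: [0.5, -0.1, -0.0]
gripper_width: 0.599
```

```bash
python3 - <<'E'
from h import *
plan(jw(0,-.07,.20),np.pi/2-.114,4)
st=manip.read_state()
im=cams.camera("wrist"); cv2.imwrite("pics/w10.png",im[:,:,::-1])
im=cams.camera("scene"); cv2.imwrite("pics/s10.png",im[:,:,::-1])
E
```

```text
t 13.47 pos [ 0.5561 -0.0602  0.3045] rot [3.127 0.    1.45 ] grip 0.599 F [ 0.5 -0.1 -0. ]
total tool [ 0.014  0.    -0.007] [-0.071  -0.0433  0.1039]
[np.float64(0.004), np.float64(0.0), np.float64(-0.002), np.float64(-0.0178), np.float64(-0.0108), np.float64(0.026)]
[np.float64(0.004), np.float64(0.0), np.float64(-0.002), np.float64(-0.0177), np.float64(-0.0106), np.float64(0.0261)]
```

View pics/w10.png

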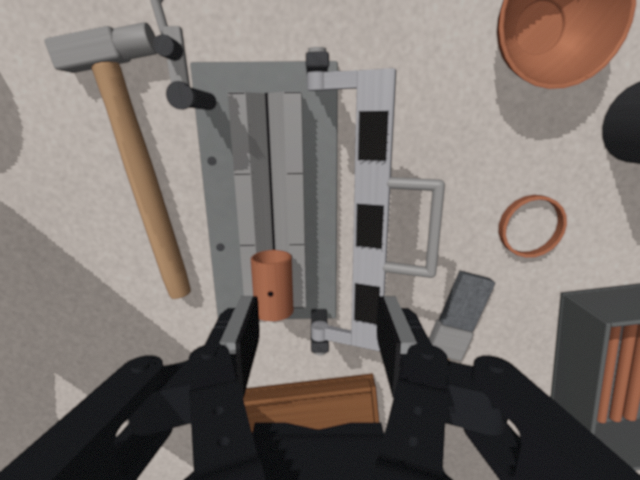

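View pics/s10.png

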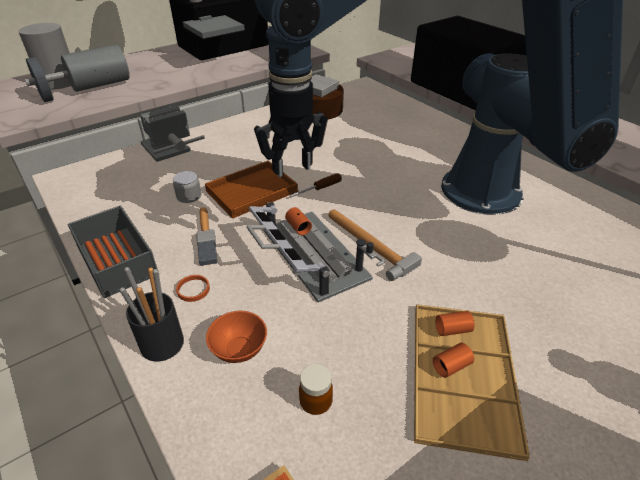

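```bash
python3 - <<'E'
from h import *
st=manip.read_state(); C=cam("wrist",st); Ti=np.linalg.inv(jigT(JIG))
print((Ti@np.r_[unproj(C,(270,293.5),.0663)[0],1])[:2])
for p in [(0,-.035,.0345),(.0165,-.035,.0345),(-.0165,-.035,.0345),(-.0165,.035,.0345),(0.,.106,.0),(-.068,.134,.01),(-.068,-.134,.01)]: print(p,proj(C,jw(*p)).round(1))
E
```

```text
[ 0.00274805 -0.0728038 ]
(0, -0.035, 0.0345) [[268.9 244.6]]
(0.0165, -0.035, 0.0345) [[285.6 244.4]]
(-0.0165, -0.035, 0.0345) [[252.2 244.8]]
(-0.0165, 0.035, 0.0345) [[247.5 173.6]]
(0.0, 0.106, 0.0) [[265.7  94.1]]
(-0.068, 0.134, 0.01) [[187.8  60.6]]
(-0.068, -0.134, 0.01) [[215.7 320.7]]
```

>>> send_rows(increments=[[[0.004, 0, -0.002, -0.018, -0.011, 0.026, 0.75], [0.004, 0, -0.002, -0.018, -0.011, 0.026, 0.75], [0.004, 0, -0.002, -0.018, -0.011, 0.026, 0.75], [0.002, 0, -0.001, -0.017, -0.0103, 0.026, 0.75], [0, 0, 0, 0, 0, 0, 0.75]]])

```text
clock: 14.2
eef_pos: [0.5183, -0.1317, 0.1965]
eef_rot: [3.125, 0.003, 1.458]
ft_force: [-0.7, 1.0, -0.3]
gripper_width: 0.749
```

```bash
python3 - <<'E'
from h import *
plan(jw(0,-.07,.11),np.pi/2-.114,4)
E
```

```text
t 14.2 pos [ 0.5183 -0.1317  0.1965] rot [3.125e+00 3.000e-03 1.458e+00] grip 0.749 F [-0.7  1.  -0.3]
total tool [0.017 0.003 0.001] [ 0.0048 -0.0143  0.0863]
[np.float64(0.004), np.float64(0.001), np.float64(0.0), np.float64(0.0012), np.float64(-0.0036), np.float64(0.0216)]
[np.float64(0.004), np.float64(0.001), np.float64(0.0), np.float64(0.0012), np.float64(-0.0033), np.float64(0.0216)]
```

>>> send_rows(increments=[[[0.008, 0, 0, 0.001, -0.006, 0.016, 0.75], [0.008, 0, 0, 0.001, -0.006, 0.022, 0.75], [0, 0, 0, 0.001, -0.001, 0.024, 0.75], [0, 0, 0, 0.0, 0, 0.024, 0.75], [0, 0, 0, 0, 0, 0, 0.75]]])

```text
clock: 14.82
eef_pos: [0.5124, -0.1266, 0.1088]
eef_rot: [3.131, 0.006, 1.461]
ft_force: [-0.4, -0.7, 0.5]
gripper_width: 0.75
```

```bash
python3 - <<'E'
from h import *
plan(jw(0.001,-.071,.11),np.pi/2-.114,4)
im=cams.camera("wrist"); cv2.imwrite("pics/w11.png",im[:,:,::-1])
E
```

```text
t 14.82 pos [ 0.5124 -0.1266  0.1088] rot [3.131 0.006 1.461] grip 0.75 F [-0.4 -0.7  0.5]
total tool [0.011 0.006 0.004] [-0.0009 -0.0055 -0.0012]
[np.float64(0.003), np.float64(0.002), np.float64(0.001), np.float64(-0.0002), np.float64(-0.0014), np.float64(-0.0003)]
[np.float64(0.003), np.float64(0.002), np.float64(0.001), np.float64(-0.0002), np.float64(-0.0014), np.float64(-0.0003)]
```

View pics/w11.png

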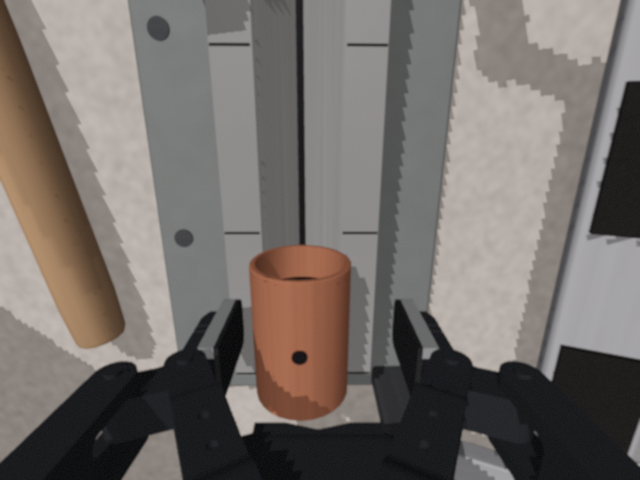

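>>> send_rows(increments=[[[0.006, 0.003, 0, 0.0, -0.005, -0.001, 0.75], [0, 0, 0, 0, 0, 0, 0.75], [0, 0, 0, 0, 0, 0, 0], [0, 0, 0, 0, 0, 0, 0], [0, 0, 0, 0, 0, 0, 0], [0, 0, 0, 0, 0, 0, 0]]], squeeze=50)

```text
clock: 15.62
eef_pos: [0.5061, -0.1256, 0.1143]
eef_rot: [3.137, 0.004, 1.462]
ft_force: [0.8, 0.8, -1.0]
gripper_width: 0.448
```

>>> send_rows(increments=[[[0, 0, 0, 0, 0, -0.02, 0], [0, 0, 0, 0, 0, -0.04, 0], [0, 0, 0, 0, 0, -0.05, 0], [0, 0, 0, 0, 0, 0, 0]]])

```text
clock: 16.12
eef_pos: [0.5076, -0.1259, 0.2268]
eef_rot: [3.134, 0.004, 1.462]
ft_force: [0.6, 0.2, -1.6]
gripper_width: 0.453
```

```bash
python3 - <<'E'
from h import *
plan([.5,-.357,.22],np.pi/2-.114,7)
im=cams.camera("wrist"); cv2.imwrite("pics/w12.png",im[:,:,::-1])
E
```

```text
t 16.12 pos [ 0.5076 -0.1259  0.2268] rot [3.134 0.004 1.462] grip 0.453 F [ 0.6  0.2 -1.6]
total tool [0.007 0.004 0.005] [-0.2305  0.0175  0.008 ]
[np.float64(0.001), np.float64(0.001), np.float64(0.001), np.float64(-0.0329), np.float64(0.0025), np.float64(0.0011)]
[np.float64(0.001), np.float64(0.001), np.float64(0.001), np.float64(-0.0329), np.float64(0.0026), np.float64(0.001)]
```

View pics/w12.png

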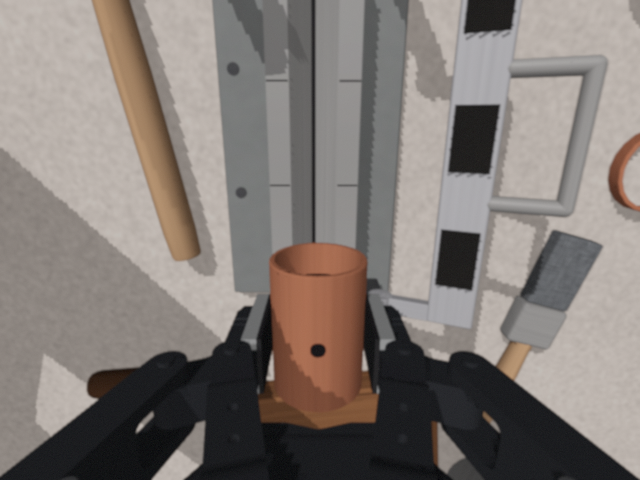

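>>> send_rows(increments=[[[0, 0, 0, -0.033, 0.0025, 0, 0], [0, 0, 0, -0.033, 0.0025, 0, 0], [0, 0, 0, -0.033, 0.0025, 0, 0], [0, 0, 0, -0.033, 0.0025, 0, 0], [0, 0, 0, -0.033, 0.0025, 0, 0], [0, 0, 0, -0.033, 0.0025, 0, 0], [0, 0, 0, -0.03, 0.0025, 0.0, 0], [0, 0, 0, 0, 0, 0, 0]]])

```text
clock: 17.18
eef_pos: [0.4942, -0.3566, 0.2095]
eef_rot: [-3.125, -0.011, 1.462]
ft_force: [0.4, 1.4, -0.8]
gripper_width: 0.447
```

```bash
python3 - <<'E'
from h import *
plan([.5,-.357,.095],np.pi/2-.114,7)
im=cams.camera("wrist"); cv2.imwrite("pics/w13.png",im[:,:,::-1])
E
```

```text
t 17.18 pos [ 0.4942 -0.3566  0.2095] rot [-3.125 -0.011  1.462] grip 0.447 F [ 0.4  1.4 -0.8]
total tool [-0.017 -0.011  0.006] [-0.0011  0.0077  0.1143]
[np.float64(-0.002), np.float64(-0.002), np.float64(0.001), np.float64(-0.0002), np.float64(0.0011), np.float64(0.0163)]
[np.float64(-0.002), np.float64(-0.002), np.float64(0.001), np.float64(0.0), np.float64(0.0009), np.float64(0.0163)]
```

View pics/w13.png

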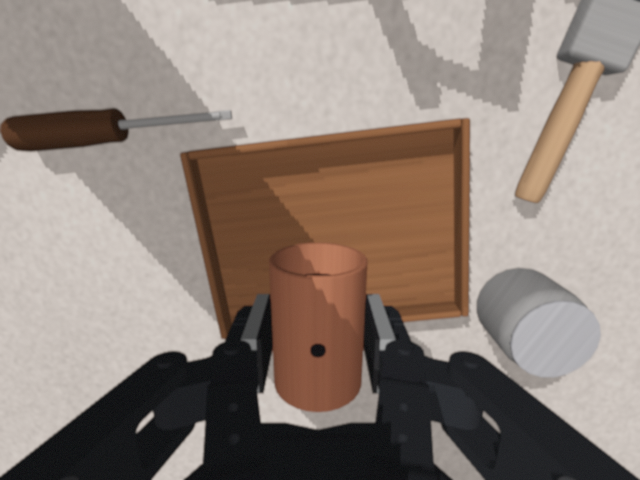

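```bash
python3 - <<'E'
from h import *
C=cam("wrist"); P=unproj(C,[(182,153),(468,120),(468,317)],.026); print(P,(P[0]+P[2])/2)
st=manip.read_state();print(proj(C,R.from_euler('xyz',st["eef_rot"]).apply([0,0,.064])+st["eef_pos"]))
E
```

```text
[[ 0.40352884 -0.28265021  0.026     ]
 [ 0.59800828 -0.28195144  0.026     ]
 [ 0.6001551  -0.42926911  0.026     ]] [ 0.50184197 -0.35595966  0.026     ]
[[318.8025071  321.61948424]]
```

>>> send_rows(increments=[[[-0.008, -0.005, 0, 0, 0.004, 0.025, 0], [-0.008, -0.005, 0, 0, 0.003, 0.03, 0], [0, 0, 0, 0, 0, 0.03, 0], [0, 0, 0, 0, 0, 0.024, 0], [0, 0, 0, 0, 0, 0.0, 0]]])

```text
clock: 17.85
eef_pos: [0.4986, -0.346, 0.0932]
eef_rot: [-3.132, -0.012, 1.467]
ft_force: [-0.6, 0.7, -0.4]
gripper_width: 0.447
```

>>> send_rows(increments=[[[0, 0, 0, 0, 0, 0.001, 0.5], [0, 0, 0, 0, 0, 0, 0.55], [0, 0, 0, 0, 0, 0, 0.75], [0, 0, 0, 0, 0, 0, 0.75], [0, 0, 0, 0, 0, -0.03, 0.75], [0, 0, 0, 0, 0, -0.05, 0.75], [0, 0, 0, 0, 0, -0.06, 0.75], [0, 0, 0, 0, 0, 0, 0.75]]])

```text
clock: 18.85
eef_pos: [0.5006, -0.3479, 0.2397]
eef_rot: [-3.135, -0.009, 1.468]
ft_force: [-0.8, 0.1, -0.3]
gripper_width: 0.75
```

```bash
python3 - <<'E'
from h import *
st=manip.read_state();print(st["eef_pos"],st["eef_rot"])
im=cams.camera("wrist"); cv2.imwrite("pics/w14.png",im[:,:,::-1])
im=cams.camera("top"); cv2.imwrite("pics/t14.png",im[:,:,::-1]); crop(im[:,:,::-1],70,200,230,360,3.7,"pics/c8.png")
E
```

```text
[ 0.50060451 -0.34786742  0.23972488] [-3.13523858 -0.00928815  1.46792308]
```

View pics/w14.png

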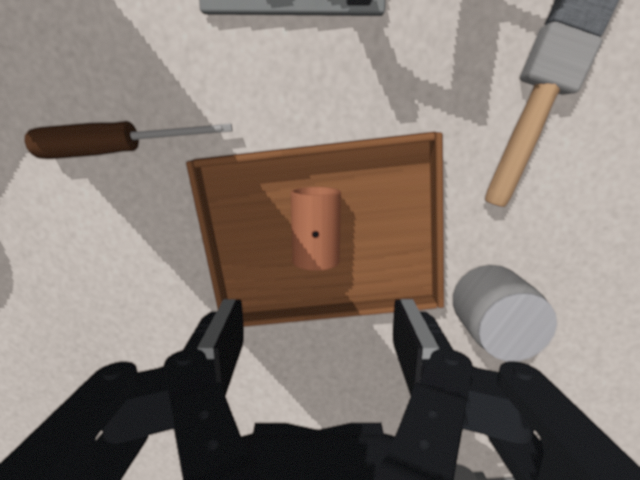

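View pics/c8.png

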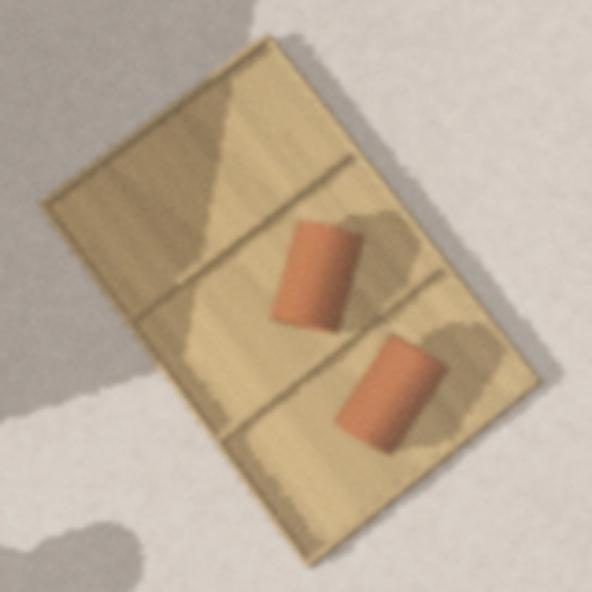

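```bash
python3 - <<'E'
from h import *
C=cam("top"); f=lambda u,v:(70+u/3.7,200+v/3.7)
for a,b in [((362,437),(421,352)),((307,325),(331,224))]:
    P=unproj(C,[f(*a),f(*b)],.03); d=P[1]-P[0]; print(P.mean(0).round(4),np.arctan2(d[1],d[0]).round(3),np.linalg.norm(d).round(4))
plan([.43,.26,.26],1.2,16)
E
```

```text
[0.4253 0.2764 0.03  ] -0.48 0.0582
[0.4917 0.3294 0.03  ] -0.077 0.061
t 18.95 pos [ 0.4984 -0.3457  0.235 ] rot [-3.127 -0.016  1.468] grip 0.751 F [-1.1 -0.4 -0. ]
total tool [-0.017 -0.014  0.268] [ 0.5958 -0.1306 -0.0136]
[np.float64(-0.001), np.float64(-0.001), np.float64(0.017), np.float64(0.0372), np.float64(-0.0082), np.float64(-0.0009)]
[np.float64(-0.001), np.float64(-0.001), np.float64(0.017), np.float64(0.034), np.float64(-0.0171), np.float64(-0.0015)]
```

>>> send_rows(increments=[[[0, 0, 0, 0.042, -0.009, -0.003, 0.75], [0, 0, 0, 0.042, -0.009, -0.003, 0.75], [0, 0, 0, 0.042, -0.009, -0.003, 0.75], [0, 0, 0, 0.042, -0.009, -0.002, 0.75], [0, 0, 0, 0.042, -0.009, -0.002, 0.75], [0, 0, 0, 0.042, -0.009, -0.002, 0.75], [0, 0, 0, 0.042, -0.009, -0.002, 0.75], [0, 0, 0, 0.042, -0.009, 0, 0.75], [0, 0, 0, 0.042, -0.009, 0, 0.75], [0, 0, 0, 0.042, -0.009, 0, 0.75], [0, 0, 0, 0.042, -0.009, 0, 0.75], [0, 0, 0, 0.042, -0.009, 0, 0.75], [0, 0, 0, 0.042, -0.009, 0, 0.75], [0, 0, 0, 0.042, -0.009, 0, 0.75]]])

```text
clock: 20.7
eef_pos: [0.421, 0.2691, 0.2473]
eef_rot: [-3.077, -0.022, 1.456]
ft_force: [1.1, -0.5, 0.1]
gripper_width: 0.75
```

>>> send_rows(increments=[[[0, 0, -0.15, 0, 0, 0, 0.75], [0, 0, -0.15, 0, 0, 0, 0.75], [0, 0, -0.15, 0, 0, 0, 0.75], [0, 0, -0.15, 0, 0, 0, 0.75], [0, 0, -0.15, 0, 0, 0, 0.75], [0, 0, -0.15, 0, 0, 0, 0.75], [0, 0, -0.15, 0, 0, 0, 0.75], [0, 0, -0.15, 0, 0, 0, 0.75], [0, 0, 0, 0, 0, 0, 0.75]]])

```text
clock: 21.82
eef_pos: [0.4098, 0.2691, 0.231]
eef_rot: [-3.114, -0.096, 2.699]
ft_force: [0.1, -0.0, -0.2]
gripper_width: 0.756
```

```bash
python3 - <<'E'
from h import *
plan([.4253,.2764,.2],2.66,6)
st=manip.read_state(); np.save("w15.npy",np.r_[st["eef_pos"],st["eef_rot"]])
im=cams.camera("wrist"); cv2.imwrite("pics/w15.png",im[:,:,::-1])
E
```

```text
t 21.82 pos [0.4098 0.2691 0.231 ] rot [-3.114 -0.096  2.699] grip 0.756 F [ 0.1 -0.  -0.2]
total tool [-0.029 -0.095  0.04 ] [-0.0138  0.0141  0.0295]
[np.float64(-0.005), np.float64(-0.016), np.float64(0.007), np.float64(-0.0023), np.float64(0.0023), np.float64(0.0049)]
[np.float64(-0.005), np.float64(-0.016), np.float64(0.007), np.float64(-0.0018), np.float64(0.0023), np.float64(0.0051)]
```

View pics/w15.png

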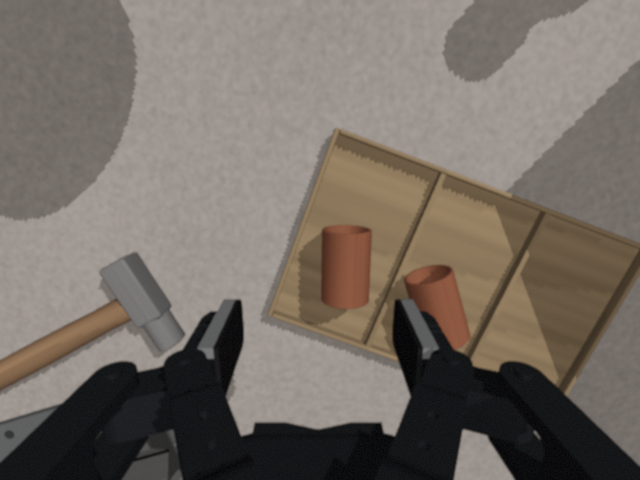

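```bash
cat >> h.py <<'E'
from scipy.optimize import minimize
def cyl(C,x,y,a,z=.024,r=.02,L=.06):
    t=np.linspace(0,2*np.pi,40,endpoint=False); P=[]
    for s in(-L/2,L/2):
        P+= [[x+s*np.cos(a)-r*np.sin(a)*np.cos(k),y+s*np.sin(a)+r*np.cos(a)*np.cos(k),z+r*np.sin(k)] for k in t]
    return cv2.convexHull((proj(C,P)*4).astype(np.int32))
def fit_tube(im,C,x,y,a,z=.024,box=70):
    # im RGB
    hsv=cv2.cvtColor(np.ascontiguousarray(im),cv2.COLOR_RGB2HSV)
    m=((hsv[...,0]<13)&(hsv[...,1]>115)&(hsv[...,2]>50)).astype(np.uint8)
    u,v=proj(C,[[x,y,z]])[0]; n,lab=cv2.connectedComponents(cv2.morphologyEx(m,cv2.MORPH_CLOSE,np.ones((5,5),np.uint8)))
    yy,xx=np.nonzero(lab); i=np.argmin((xx-u)**2+(yy-v)**2); l=lab[yy[i],xx[i]]; M=(lab==l).astype(np.uint8)
    M4=cv2.resize(M,None,fx=4,fy=4,interpolation=cv2.INTER_NEAREST)
    def cost(p):
        S=np.zeros_like(M4); cv2.fillConvexPoly(S,cyl(C,p[0]/100,p[1]/100,p[2],z),1); return 1-(S&M4).sum()/max((S|M4).sum(),1)
    best=min((minimize(cost,[x*100,y*100,b],method='Nelder-Mead',options=dict(initial_simplex=[[x*100,y*100,b],[x*100+1,y*100,b],[x*100,y*100+1,b],[x*100,y*100,b+.2]])) for b in(a,a+.4,a-.4)),key=lambda o:o.fun)
    return best.x[0]/100,best.x[1]/100,best.x[2],1-best.fun,M.sum()
E
python3 - <<'E'
from h import *
v=np.load("w15.npy"); C=cam("wrist",dict(eef_pos=v[:3],eef_rot=v[3:])); im=cv2.imread("pics/w15.png")[:,:,::-1]
print(fit_tube(im,C,.4253,.2764,-.48)); print(fit_tube(im,C,.49,.329,-.077))
im=cv2.imread("pics/t14.png")[:,:,::-1];C=cam("top")
print(fit_tube(im,C,.4253,.2764,-.48)); print(fit_tube(im,C,.49,.329,-.077))
E
```

```text
(np.float64(0.4275125792499375), np.float64(0.2799989312897835), np.float64(-0.4453162161311257), np.float64(0.9604839707884639), np.uint64(3881))
(np.float64(0.49202803608781337), np.float64(0.3344928956691987), np.float64(-0.10314209430687893), np.float64(0.7360547855667959), np.uint64(3097))
(np.float64(0.42603742760286745), np.float64(0.2775528502437583), np.float64(-0.3849932940408916), np.float64(0.8021965706600919), np.uint64(448))
(np.float64(0.4909472869236915), np.float64(0.33282984706043356), np.float64(-0.1731194459750517), np.float64(0.8299535516030362), np.uint64(458))
```

>>> send_rows(increments=[[[-0.015, -0.048, 0, -0.006, 0.006, 0, 0.75], [-0.015, -0.048, 0, -0.006, 0.006, 0.015, 0.75], [0, 0, 0, 0, 0, 0.015, 0.75], [0, 0, 0, 0, 0, 0, 0.75]]])

```text
clock: 22.38
eef_pos: [0.424, 0.2743, 0.1968]
eef_rot: [-3.141, -0.001, 2.69]
ft_force: [-0.4, 0.7, -0.3]
gripper_width: 0.749
```

```bash
python3 - <<'E'
from h import *
st=manip.read_state(); C=cam("wrist",st); im=cams.camera("wrist"); cv2.imwrite("pics/w16.png",im[:,:,::-1])
f=fit_tube(im,C,.4275,.2795,-.447); print(f)
plan([f[0],f[1],.09],f[2]+np.pi,6,st)
E
```

```text
(np.float64(0.427854496891039), np.float64(0.27987348310622456), np.float64(-0.45538051029442167), np.float64(0.9611897918097078), np.uint64(5163))
t 22.38 pos [0.424  0.2743 0.1968] rot [-3.141e+00 -1.000e-03  2.690e+00] grip 0.749 F [-0.4  0.7 -0.3]
total tool [-0.001 -0.001  0.003] [-0.0011  0.0067  0.1068]
[np.float64(-0.0), np.float64(-0.0), np.float64(0.001), np.float64(-0.0002), np.float64(0.0011), np.float64(0.0178)]
[np.float64(-0.0), np.float64(-0.0), np.float64(0.001), np.float64(-0.0002), np.float64(0.0011), np.float64(0.0178)]
```

>>> send_rows(increments=[[[0, 0, 0, 0, 0.003, 0.02, 0.75], [0, 0, 0, 0, 0.003, 0.025, 0.75], [0, 0, 0, -0.001, 0.001, 0.03, 0.75], [0, 0, 0, 0, 0, 0.029, 0.75], [0, 0, 0, 0, 0, 0, 0.75]]])

```text
clock: 23.05
eef_pos: [0.4317, 0.2816, 0.0937]
eef_rot: [3.136, 0.005, 2.684]
ft_force: [0.2, -0.0, -0.1]
gripper_width: 0.752
```

```bash
python3 - <<'E'
from h import *
plan([.4278,.2798,.09],-.455+np.pi,6)
im=cams.camera("wrist"); cv2.imwrite("pics/w17.png",im[:,:,::-1])
E
```

```text
t 23.05 pos [0.4317 0.2816 0.0937] rot [3.136 0.005 2.684] grip 0.752 F [ 0.2 -0.  -0.1]
total tool [ 0.006  0.005 -0.002] [ 0.0027 -0.0033  0.0037]
[np.float64(0.001), np.float64(0.001), np.float64(-0.0), np.float64(0.0005), np.float64(-0.0006), np.float64(0.0006)]
[np.float64(0.001), np.float64(0.001), np.float64(-0.0), np.float64(0.0005), np.float64(-0.0006), np.float64(0.0006)]
```

View pics/w17.png

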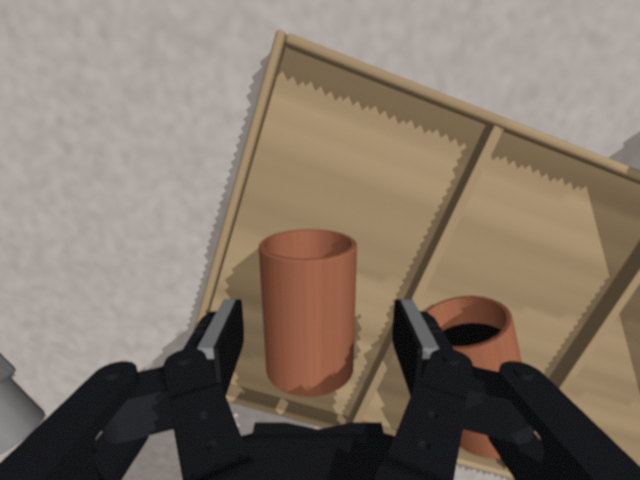

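>>> send_rows(increments=[[[0, 0, 0, 0.002, -0.003, 0.003, 0.7], [0, 0, 0, 0, 0, 0, 0], [0, 0, 0, 0, 0, 0, 0], [0, 0, 0, 0, 0, 0, 0], [0, 0, 0, 0, 0, 0, 0]]], squeeze=50)

```text
clock: 23.72
eef_pos: [0.4307, 0.2806, 0.0954]
eef_rot: [3.129, 0.012, 2.684]
ft_force: [-0.0, -1.0, -1.5]
gripper_width: 0.443
```

```bash
python3 - <<'E'
from h import *
plan([.4278,.2798,.09],-.455+np.pi,6)
im=cams.camera("wrist"); cv2.imwrite("pics/w18.png",im[:,:,::-1])
E
```

```text
t 23.73 pos [0.4307 0.2806 0.0954] rot [3.129 0.012 2.684] grip 0.443 F [-0.  -1.  -1.5]
total tool [ 0.013  0.012 -0.003] [ 0.0023 -0.0021  0.0053]
[np.float64(0.002), np.float64(0.002), np.float64(-0.0), np.float64(0.0004), np.float64(-0.0003), np.float64(0.0009)]
[np.float64(0.002), np.float64(0.002), np.float64(-0.0), np.float64(0.0004), np.float64(-0.0003), np.float64(0.0009)]
```

View pics/w18.png

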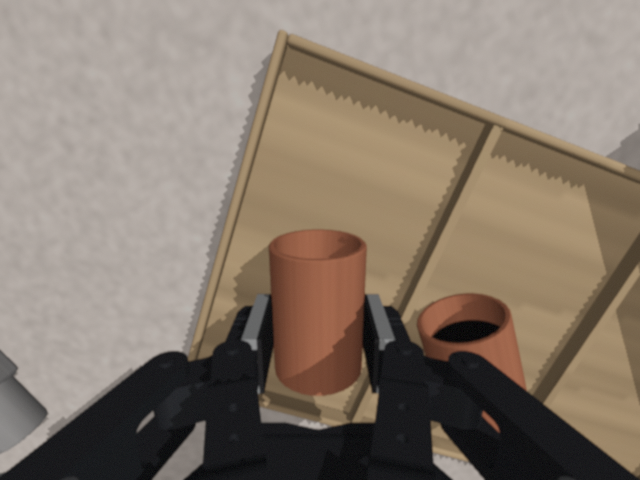

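>>> send_rows(increments=[[[0, 0, 0, 0, 0, -0.03, 0], [0.006, 0.006, 0, 0, 0, -0.05, 0], [0.006, 0.006, 0, 0, 0, -0.06, 0], [0, 0, 0, 0, 0, 0, 0]]])

```text
clock: 24.28
eef_pos: [0.4292, 0.2798, 0.2379]
eef_rot: [-3.14, -0.003, 2.684]
ft_force: [0.4, 0.3, -1.1]
gripper_width: 0.444
```

```bash
cat > held.py <<'E'
from h import *
import sys
st=manip.read_state(); C=cam("wrist",st); im=cams.camera("wrist"); cv2.imwrite(sys.argv[1],im[:,:,::-1])
p=st["eef_pos"]; dz=float(sys.argv[2]); yaw=st["eef_rot"][2]
f=fit_tube(im,C,p[0],p[1],yaw,z=p[2]-dz); print("fit",np.round(f,4))
d=R.from_euler('xyz',st["eef_rot"]).inv().apply(np.array([f[0],f[1],p[2]-dz])-p); print("tube in tool",d.round(4),"dyaw",round((f[2]-yaw+1.57)%3.1416-1.57,3), "w",round(st["gripper_width"],3))
E
python3 held.py pics/w19.png .0714; python3 - <<'E'
from h import *
plan(jw(0,-.07,.25),np.pi/2-.114,10)
v=cv2.imread("pics/w13.png")[:,:,::-1]
st=dict(eef_pos=np.array([0.4942,-0.3566,0.2095]),eef_rot=np.array([-3.125,-.011,1.462]))
C=cam("wrist",st); p=st["eef_pos"]; f=fit_tube(v,C,p[0],p[1],1.462,z=p[2]-.068); print("D held",f, R.from_euler('xyz',st["eef_rot"]).inv().apply(np.array([f[0],f[1],p[2]-.068])-p))
E
```

```text
fit [4.2680e-01 2.8120e-01 2.6815e+00 9.6670e-01 1.4109e+04]
tube in tool [0.0025 0.0003 0.0714] dyaw -0.002 w 0.444
t 24.32 pos [0.4276 0.2792 0.2357] rot [-3.136 -0.006  2.684] grip 0.441 F [-0.9 -0.3 -2.2]
total tool [-0.009 -0.002  1.227] [-0.2493 -0.3286 -0.0141]
[np.float64(-0.001), np.float64(-0.0), np.float64(0.123), np.float64(-0.0249), np.float64(-0.0329), np.float64(-0.0014)]
[np.float64(-0.001), np.float64(-0.0), np.float64(0.123), np.float64(-0.0406), np.float64(0.0075), np.float64(-0.0015)]
D held (np.float64(0.4970075512310716), np.float64(-0.3121019952838609), np.float64(1.5637555358178343), np.float64(0.3100101589144475), np.uint64(54996)) [ 0.04378908 -0.00090413  0.06851025]
```

View pics/w19.png

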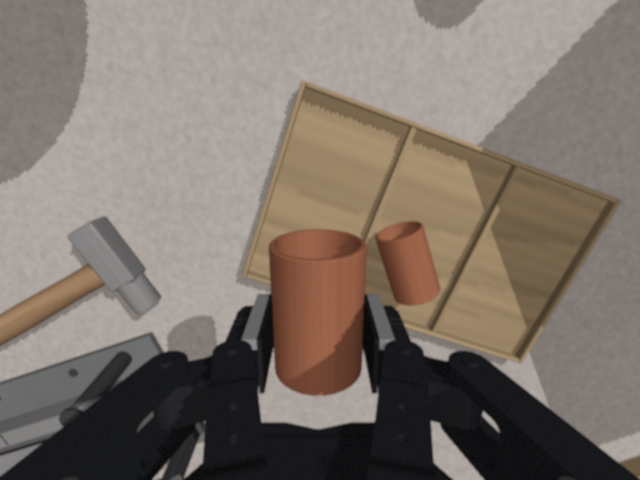

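>>> send_rows(increments=[[[0, 0, 0, -0.025, -0.033, -0.002, 0], [0, 0, 0, -0.025, -0.033, -0.002, 0], [0, 0, 0, -0.025, -0.033, -0.002, 0], [0, 0, 0, -0.025, -0.033, -0.002, 0], [0, 0, 0, -0.025, -0.033, -0.002, 0], [0, 0, 0, -0.025, -0.033, -0.002, 0], [0, 0, 0, -0.025, -0.033, -0.002, 0], [0, 0, 0, -0.025, -0.033, 0, 0], [0, 0, 0, -0.025, -0.033, 0, 0], [0, 0, 0, -0.024, -0.03, 0, 0]]])

```text
clock: 25.58
eef_pos: [0.4988, -0.1328, 0.2308]
eef_rot: [-3.126, -0.042, 2.689]
ft_force: [-0.4, 0.3, -1.4]
gripper_width: 0.443
```

>>> send_rows(increments=[[[0, 0, 0.12, 0, 0, 0, 0], [0, 0, 0.12, 0, 0, 0, 0], [0, 0, 0.12, 0, 0, 0, 0], [0, 0, 0.12, 0, 0, 0, 0], [0, 0, 0.12, 0, 0, 0, 0], [0, 0, 0.12, 0, 0, 0, 0], [0, 0, 0.12, 0, 0, 0, 0], [0, 0, 0.12, 0, 0, 0, 0], [0, 0, 0.12, 0, 0, 0, 0], [0, 0, 0.12, 0, 0, 0, 0], [0, 0, 0.0, 0, 0, 0, 0]]])

```text
clock: 26.95
eef_pos: [0.4869, -0.1312, 0.2069]
eef_rot: [-3.05, -0.016, 1.443]
ft_force: [-0.1, -0.4, -0.5]
gripper_width: 0.446
```

```bash
python3 held.py pics/w20.png .0714; python3 - <<'E'
from h import *
plan(jw(0,-.0725,.16),np.pi/2-.114,6)
E
```

```text
fit [ 4.8050e-01 -1.2760e-01  1.4404e+00  8.0070e-01  1.7354e+04]
tube in tool [ 0.0017 -0.0003  0.0718] dyaw -0.002 w 0.446
t 27.0 pos [ 0.4868 -0.1312  0.2069] rot [-3.05  -0.016  1.443] grip 0.442 F [-0.3  0.6 -1.8]
total tool [-0.091 -0.016 -0.013] [0.0046 0.0226 0.0451]
[np.float64(-0.015), np.float64(-0.003), np.float64(-0.002), np.float64(0.0008), np.float64(0.0038), np.float64(0.0075)]
[np.float64(-0.015), np.float64(-0.003), np.float64(-0.002), np.float64(0.0008), np.float64(0.0032), np.float64(0.0078)]
```

View pics/w20.png

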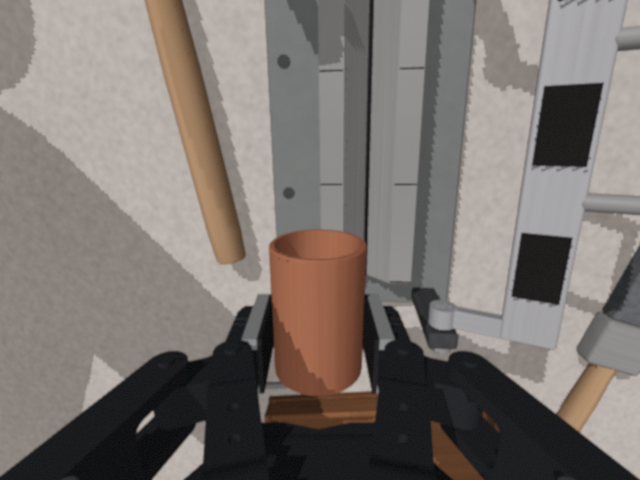

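Level the tool and center over the bay.

>>> send_rows(increments=[[[-0.03, -0.005, -0.004, 0.0015, 0.007, 0.01, 0], [-0.03, -0.005, -0.004, 0.0015, 0.007, 0.01, 0], [-0.03, -0.005, -0.004, 0.001, 0.007, 0.01, 0], [0, 0, 0, 0, 0, 0, 0]]])

```text
clock: 27.5
eef_pos: [0.5051, -0.1284, 0.1719]
eef_rot: [-3.137, -0.003, 1.464]
ft_force: [0.5, -0.3, -1.3]
gripper_width: 0.441
```

```bash
python3 - <<'E'
from h import *
plan(jw(0,-.0722,.12),np.pi/2-.114,3)
E
```

```text
t 27.5 pos [ 0.5051 -0.1284  0.1719] rot [-3.137e+00 -3.000e-03  1.464e+00] grip 0.441 F [ 0.5 -0.3 -1.3]
total tool [-0.005 -0.003  0.007] [0.0004 0.0008 0.0519]
[np.float64(-0.002), np.float64(-0.001), np.float64(0.002), np.float64(0.0001), np.float64(0.0003), np.float64(0.0173)]
[np.float64(-0.002), np.float64(-0.001), np.float64(0.002), np.float64(0.0002), np.float64(0.0002), np.float64(0.0173)]
```

>>> send_rows(increments=[[[0, 0, 0, 0, 0, 0.016, 0], [0, 0, 0, 0, 0, 0.018, 0], [0, 0, 0, 0, 0, 0.016, 0], [0, 0, 0, 0, 0, 0, 0]]])

```text
clock: 28.0
eef_pos: [0.5045, -0.1285, 0.1188]
eef_rot: [-3.135, -0.003, 1.466]
ft_force: [0.2, 0.6, -0.9]
gripper_width: 0.441
```

```bash
python3 held.py pics/w21.png .0714; python3 - <<'E'
from h import *
plan(jw(0,-.0722,.117),np.pi/2-.114,3)
E
```

```text
fit [ 5.0390e-01 -1.2610e-01  1.4745e+00  9.6170e-01  1.4041e+04]
tube in tool [ 0.0021 -0.0004  0.0714] dyaw 0.009 w 0.441
t 28.05 pos [ 0.5046 -0.1285  0.1193] rot [-3.136e+00 -3.000e-03  1.466e+00] grip 0.443 F [ 0.  -0.2 -0.6]
total tool [-0.006 -0.003  0.009] [0.0007 0.0012 0.0023]
[np.float64(-0.002), np.float64(-0.001), np.float64(0.003), np.float64(0.0002), np.float64(0.0004), np.float64(0.0008)]
[np.float64(-0.002), np.float64(-0.001), np.float64(0.003), np.float64(0.0002), np.float64(0.0004), np.float64(0.0008)]
```

View pics/w21.png

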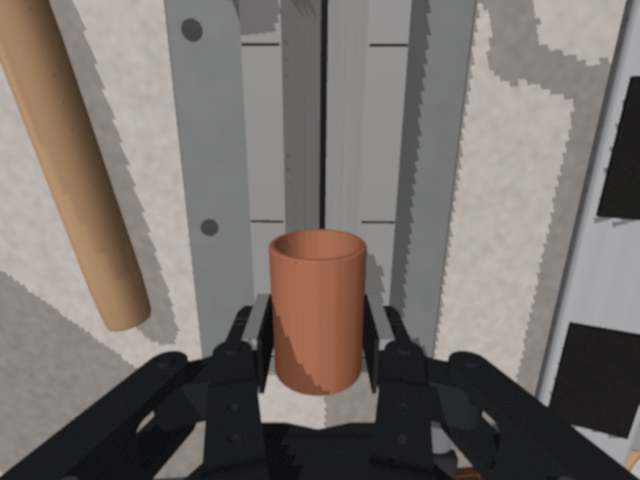

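>>> send_rows(increments=[[[0, 0, 0, 0.0005, 0.001, 0.003, 0], [0, 0, 0, 0, 0, 0.001, 0.48], [0, 0, 0, 0, 0, 0, 0.52], [0, 0, 0, 0, 0, 0, 0.7], [0, 0, 0, 0, 0, 0, 0.7], [0, 0, 0, 0, 0, -0.03, 0.7], [0, 0, 0, 0, 0, -0.05, 0.7], [0, 0, 0, 0, 0, -0.05, 0.7], [0, 0, 0, 0, 0, 0, 0.7]]])

```text
clock: 29.18
eef_pos: [0.5069, -0.1289, 0.25]
eef_rot: [-3.137, -0.003, 1.466]
ft_force: [0.2, 0.5, -0.1]
gripper_width: 0.699
```

```bash
cat > chk.py <<'E'
from h import *
import sys
st=manip.read_state(); C=cam("wrist",st); im=cams.camera("wrist"); cv2.imwrite(sys.argv[1],im[:,:,::-1])
Ti=np.linalg.inv(jigT(JIG))
for yb in map(float,sys.argv[2:]):
    p=jw(0,yb,.0463); f=fit_tube(im,C,p[0],p[1],np.pi/2+JIG[2],z=.0463); print(yb,(Ti@[f[0],f[1],0,1])[:2].round(4),"ang",round(f[2]-np.pi/2-JIG[2],3),"iou",round(f[3],3))
E
python3 chk.py pics/w22.png -.07; python3 - <<'E'
from h import *
im=cams.camera("top"); cv2.imwrite("pics/t22.png",im[:,:,::-1]); crop(im[:,:,::-1],70,200,230,360,3.7,"pics/c8.png")
plan([.47,.30,.26],1.6,12)
E
```

```text
-0.07 [-0.0004 -0.0696] ang -0.003 iou 0.92
t 29.27 pos [ 0.5048 -0.1279  0.2466] rot [-3.13  -0.005  1.466] grip 0.701 F [-0.1 -0.5 -0.5]
total tool [-0.011 -0.006 -0.134] [ 0.422  -0.0796 -0.0101]
[np.float64(-0.001), np.float64(-0.001), np.float64(-0.011), np.float64(0.0352), np.float64(-0.0066), np.float64(-0.0008)]
[np.float64(-0.001), np.float64(-0.001), np.float64(-0.011), np.float64(0.0357), np.float64(-0.0023), np.float64(-0.0011)]
```

View pics/w22.png

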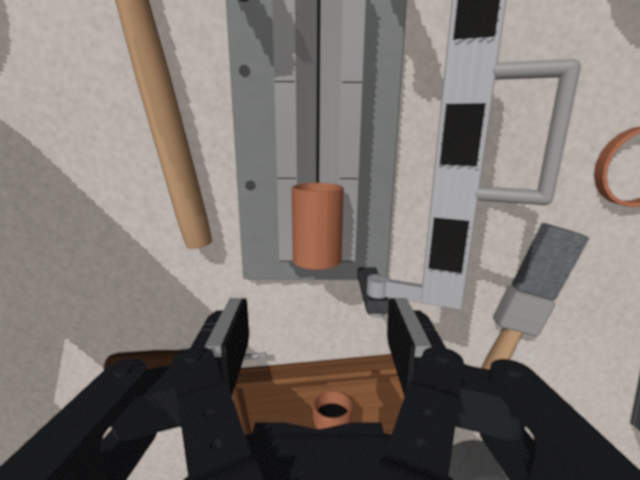

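View pics/t22.png

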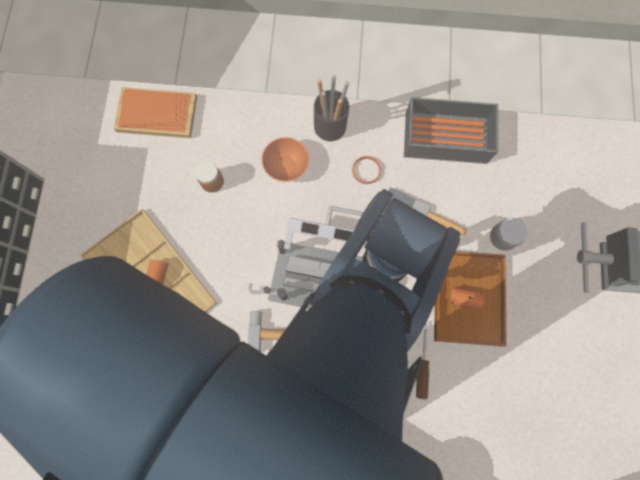

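>>> send_rows(increments=[[[0, 0, 0, 0.036, -0.008, -0.001, 0.7], [0, 0, 0, 0.036, -0.008, -0.001, 0.7], [0, 0, 0, 0.036, -0.008, -0.001, 0.7], [0, 0, 0, 0.036, -0.008, -0.001, 0.7], [0, 0, 0, 0.036, -0.008, -0.001, 0.7], [0, 0, 0, 0.036, -0.006, -0.001, 0.7], [0, 0, 0, 0.036, -0.006, -0.001, 0.7], [0, 0, 0, 0.036, -0.006, 0, 0.7], [0, 0, 0, 0.036, -0.006, 0, 0.7], [0, 0, 0, 0.036, -0.006, 0, 0.7], [0, 0, 0, 0.036, -0.006, 0, 0.7], [0, 0, 0, 0.036, 0, 0, 0.7]]])

```text
clock: 30.78
eef_pos: [0.4634, 0.3196, 0.2357]
eef_rot: [-3.084, 0.002, 1.458]
ft_force: [-0.0, 0.0, 0.6]
gripper_width: 0.702
```

>>> send_rows(increments=[[[0, 0, -0.13, 0, 0, 0, 0.7], [0, 0, -0.13, 0, 0, 0, 0.7], [0, 0, -0.13, 0, 0, 0, 0.7], [0, 0, -0.13, 0, 0, 0, 0.7], [0, 0, -0.13, 0, 0, 0, 0.7], [0, 0, -0.13, 0, 0, 0, 0.7], [0, 0, -0.13, 0, 0, 0, 0.7], [0, 0, -0.13, 0, 0, 0, 0.7], [0, 0, -0.13, 0, 0, 0, 0.7], [0, 0, -0.13, 0, 0, 0, 0.7], [0, 0, -0.13, 0, 0, 0, 0.7], [0, 0, -0.13, 0, 0, 0, 0.7], [0, 0, 0, 0, 0, 0, 0.7]]])

```text
clock: 32.4
eef_pos: [0.4489, 0.3165, 0.2064]
eef_rot: [-3.115, -0.111, 3.071]
ft_force: [0.6, 0.2, -0.1]
gripper_width: 0.704
```

```bash
python3 - <<'E'
from h import *
st=manip.read_state(); C=cam("wrist",st); im=cams.camera("wrist"); cv2.imwrite("pics/w23.png",im[:,:,::-1])
f=fit_tube(im,C,.492,.334,-.1); print(f)
plan([f[0],f[1],.19],f[2]+np.pi,3,st)
E
```

```text
(np.float64(0.4922909427923257), np.float64(0.33402228685394475), np.float64(-0.11141214594476644), np.float64(0.957113385701817), np.uint64(4524))
t 32.4 pos [0.4489 0.3165 0.2064] rot [-3.115 -0.111  3.071] grip 0.704 F [ 0.6  0.2 -0.1]
total tool [-0.029 -0.11   0.043] [-0.0436  0.0208  0.0111]
[np.float64(-0.01), np.float64(-0.037), np.float64(0.014), np.float64(-0.0145), np.float64(0.0069), np.float64(0.0037)]
[np.float64(-0.01), np.float64(-0.037), np.float64(0.014), np.float64(-0.014), np.float64(0.0073), np.float64(0.0049)]
```

View pics/w23.png

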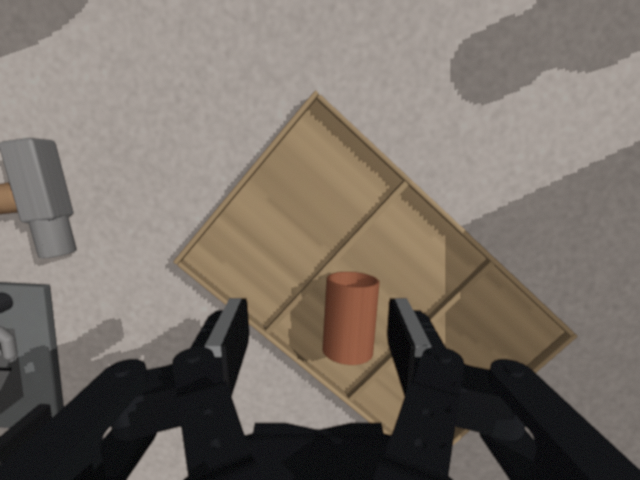

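>>> send_rows(increments=[[[-0.01, -0.037, 0.014, -0.014, 0.007, 0.0, 0.7], [-0.01, -0.037, 0.014, -0.014, 0.007, 0.0, 0.7], [-0.01, -0.036, 0.014, -0.014, 0.007, 0.004, 0.7], [0, 0, 0, 0, 0, 0, 0.7]]])

```text
clock: 32.95
eef_pos: [0.4956, 0.3352, 0.1974]
eef_rot: [3.139, 0.007, 3.024]
ft_force: [0.4, -0.6, 0.2]
gripper_width: 0.696
```

```bash
python3 - <<'E'
from h import *
st=manip.read_state(); C=cam("wrist",st); im=cams.camera("wrist"); cv2.imwrite("pics/w24.png",im[:,:,::-1])
f=fit_tube(im,C,.4923,.334,-.11); print(f)
plan([f[0],f[1],.091],f[2]+np.pi,4,st)
E
```

```text
(np.float64(0.4924963271091325), np.float64(0.33403857813424664), np.float64(-0.12510415701283495), np.float64(0.956949042668951), np.uint64(5167))
t 32.95 pos [0.4956 0.3352 0.1974] rot [3.139 0.007 3.024] grip 0.696 F [ 0.4 -0.6  0.2]
total tool [0.003 0.007 0.007] [ 0.0037 -0.0018  0.1064]
[np.float64(0.001), np.float64(0.002), np.float64(0.002), np.float64(0.0009), np.float64(-0.0004), np.float64(0.0266)]
[np.float64(0.001), np.float64(0.002), np.float64(0.002), np.float64(0.0008), np.float64(-0.0004), np.float64(0.0266)]
```

>>> send_rows(increments=[[[0, 0, 0, 0.001, -0.001, 0.022, 0.7], [0, 0, 0, 0.001, -0.001, 0.028, 0.7], [0, 0, 0, 0.001, 0, 0.028, 0.7], [0, 0, 0, 0, 0, 0.027, 0.7], [0, 0, 0, 0, 0, 0, 0.7]]])

```text
clock: 33.62
eef_pos: [0.4925, 0.3336, 0.0913]
eef_rot: [3.138, 0.007, 3.024]
ft_force: [-0.5, -0.3, 0.0]
gripper_width: 0.698
```

```bash
python3 - <<'E'
from h import *
plan([.4925,.334,.091],-.125+np.pi,4)
im=cams.camera("wrist"); cv2.imwrite("pics/w25.png",im[:,:,::-1])
E
```

```text
t 33.62 pos [0.4925 0.3336 0.0913] rot [3.138 0.007 3.024] grip 0.698 F [-0.5 -0.3  0. ]
total tool [0.003 0.007 0.007] [0.     0.0004 0.0003]
[np.float64(0.001), np.float64(0.002), np.float64(0.002), np.float64(0.0), np.float64(0.0001), np.float64(0.0001)]
[np.float64(0.001), np.float64(0.002), np.float64(0.002), np.float64(0.0), np.float64(0.0001), np.float64(0.0001)]
```

View pics/w25.png

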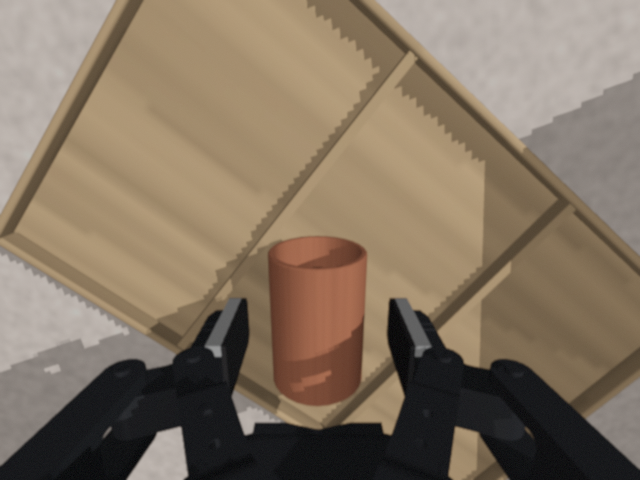

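Centred. Grip and lift.

>>> send_rows(increments=[[[0, 0, 0, 0, 0, 0, 0], [0, 0, 0, 0, 0, 0, 0], [0, 0, 0, 0, 0, 0, 0], [0, 0, 0, 0, 0, 0, 0]]], squeeze=50)

```text
clock: 34.17
eef_pos: [0.4947, 0.3347, 0.0961]
eef_rot: [3.134, 0.015, 3.024]
ft_force: [0.6, 0.8, -0.8]
gripper_width: 0.444
```

>>> send_rows(increments=[[[0, 0, 0, 0, 0, -0.03, 0], [0, 0, 0, 0, 0, -0.05, 0], [0, 0, 0, 0, 0, -0.06, 0], [0, 0, 0, 0, 0, 0, 0]]])

```text
clock: 34.67
eef_pos: [0.4926, 0.3339, 0.2393]
eef_rot: [3.135, 0.013, 3.023]
ft_force: [-0.5, 0.3, -1.5]
gripper_width: 0.441
```

```bash
python3 held.py pics/w26.png .069;  python3 - <<'E'
from h import *
plan(jw(0,0,.25),np.pi/2-.114,10)
E
```

```text
fit [4.9110e-01 3.3500e-01 3.0216e+00 9.3790e-01 1.4083e+04]
tube in tool [0.0025 0.0004 0.069 ] dyaw -0.002 w 0.441
t 34.73 pos [0.4909 0.3331 0.2366] rot [3.138 0.008 3.023] grip 0.438 F [-0.1 -0.3 -1.3]
total tool [0.009 0.003 1.566] [-0.0689 -0.3838 -0.0143]
[np.float64(0.001), np.float64(0.0), np.float64(0.157), np.float64(-0.0069), np.float64(-0.0384), np.float64(-0.0014)]
[np.float64(0.001), np.float64(0.0), np.float64(0.157), np.float64(-0.039), np.float64(0.0006), np.float64(-0.0013)]
```

>>> send_rows(increments=[[[0, 0, 0, -0.007, -0.039, -0.002, 0], [0, 0, 0, -0.007, -0.039, -0.002, 0], [0, 0, 0, -0.007, -0.039, -0.002, 0], [0, 0, 0, -0.007, -0.039, -0.002, 0], [0, 0, 0, -0.007, -0.039, -0.002, 0], [0, 0, 0, -0.007, -0.039, -0.002, 0], [0, 0, 0, -0.007, -0.039, -0.002, 0], [0, 0, 0, -0.007, -0.039, -0.002, 0], [0, 0, 0, -0.007, -0.039, -0.002, 0], [0, 0, 0, -0.006, -0.034, 0, 0]]])

```text
clock: 35.98
eef_pos: [0.5041, -0.0668, 0.2363]
eef_rot: [3.141, -0.03, 3.029]
ft_force: [-0.5, 0.7, -1.8]
gripper_width: 0.444
```

>>> send_rows(increments=[[[0, 0, 0.13, 0, 0, 0, 0], [0, 0, 0.13, 0, 0, 0, 0], [0, 0, 0.13, 0, 0, 0, 0], [0, 0, 0.13, 0, 0, 0, 0], [0, 0, 0.13, 0, 0, 0, 0], [0, 0, 0.13, 0, 0, 0, 0], [0, 0, 0.13, 0, 0, 0, 0], [0, 0, 0.13, 0, 0, 0, 0], [0, 0, 0.13, 0, 0, 0, 0], [0, 0, 0.13, 0, 0, 0, 0], [0, 0, 0.13, 0, 0, 0, 0], [0, 0, 0.13, 0, 0, 0, 0], [0, 0, 0, 0, 0, 0, 0]]])

```text
clock: 37.6
eef_pos: [0.4886, -0.0655, 0.2117]
eef_rot: [-3.057, -0.01, 1.41]
ft_force: [0.6, 0.4, -1.2]
gripper_width: 0.444
```

```bash
python3 held.py pics/w27.png .072;  python3 - <<'E'
from h import *
plan(jw(0,-.0023,.18),np.pi/2-.114,4)
E
```

```text
fit [ 4.8280e-01 -6.2400e-02  1.4149e+00  9.0790e-01  1.5066e+04]
tube in tool [ 0.0013 -0.0001  0.0723] dyaw 0.005 w 0.444
t 37.65 pos [ 0.4885 -0.0655  0.2118] rot [-3.056 -0.011  1.411] grip 0.441 F [ 1.4 -0.4 -1.6]
total tool [-0.085 -0.012 -0.046] [0.0106 0.0264 0.0297]
[np.float64(-0.021), np.float64(-0.003), np.float64(-0.011), np.float64(0.0027), np.float64(0.0066), np.float64(0.0074)]
[np.float64(-0.021), np.float64(-0.003), np.float64(-0.011), np.float64(0.0025), np.float64(0.0062), np.float64(0.0078)]
```

View pics/w27.png

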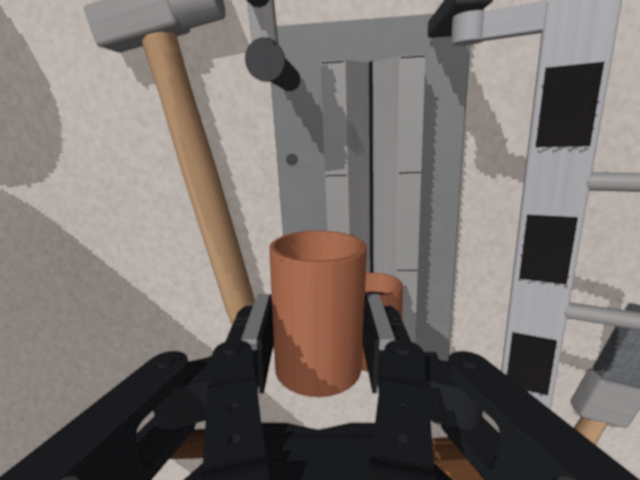

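>>> send_rows(increments=[[[-0.028, -0.004, -0.015, 0.0035, 0.0085, 0.006, 0], [-0.028, -0.004, -0.015, 0.0035, 0.0085, 0.006, 0], [-0.028, -0.004, -0.015, 0.0035, 0.0085, 0.006, 0], [0, 0, 0, 0, 0, 0, 0]]])

```text
clock: 38.15
eef_pos: [0.5129, -0.0577, 0.1891]
eef_rot: [-3.137, -0.002, 1.465]
ft_force: [-0.0, 1.1, -1.3]
gripper_width: 0.444
```

```bash
python3 held.py pics/w28.png .072;  python3 - <<'E'
from h import *
plan(jw(0,-.002,.12),np.pi/2-.114,4)
E
```

```text
fit [ 5.1240e-01 -5.6600e-02  1.4701e+00  9.6680e-01  1.4347e+04]
tube in tool [ 0.0009 -0.0003  0.072 ] dyaw 0.005 w 0.444
t 38.2 pos [ 0.5128 -0.0579  0.1893] rot [-3.136e+00 -2.000e-03  1.465e+00] grip 0.442 F [-0.6  0.4 -1.5]
total tool [-0.005 -0.002  0.008] [-0.0003  0.0014  0.0693]
[np.float64(-0.001), np.float64(-0.0), np.float64(0.002), np.float64(-0.0001), np.float64(0.0003), np.float64(0.0173)]
[np.float64(-0.001), np.float64(-0.0), np.float64(0.002), np.float64(-0.0001), np.float64(0.0003), np.float64(0.0173)]
```

>>> send_rows(increments=[[[0, 0, 0.004, 0.0005, 0.001, 0.018, 0], [0, 0, 0, 0, 0, 0.022, 0], [0, 0, 0, 0, 0, 0.018, 0], [0, 0, 0, 0, 0, 0.01, 0], [0, 0, 0, 0, 0, 0, 0]]])

```text
clock: 38.83
eef_pos: [0.5131, -0.0581, 0.1203]
eef_rot: [-3.136, -0.001, 1.463]
ft_force: [-0.3, 0.1, -1.0]
gripper_width: 0.444
```

```bash
python3 held.py pics/w29.png .072;  python3 - <<'E'
from h import *
plan(jw(0,-.0012,.1175),np.pi/2-.114,4)
E
```

```text
fit [ 5.1250e-01 -5.7000e-02  1.4632e+00  8.5920e-01  1.6367e+04]
tube in tool [ 0.0009 -0.0003  0.072 ] dyaw 0.0 w 0.444
t 38.88 pos [ 0.5134 -0.0581  0.1207] rot [-3.136e+00 -1.000e-03  1.463e+00] grip 0.445 F [-0.   0.2 -1.8]
total tool [-0.005 -0.001  0.006] [0.0008 0.0004 0.0032]
[np.float64(-0.001), np.float64(-0.0), np.float64(0.002), np.float64(0.0002), np.float64(0.0001), np.float64(0.0008)]
[np.float64(-0.001), np.float64(-0.0), np.float64(0.002), np.float64(0.0002), np.float64(0.0001), np.float64(0.0008)]
```

View pics/w29.png

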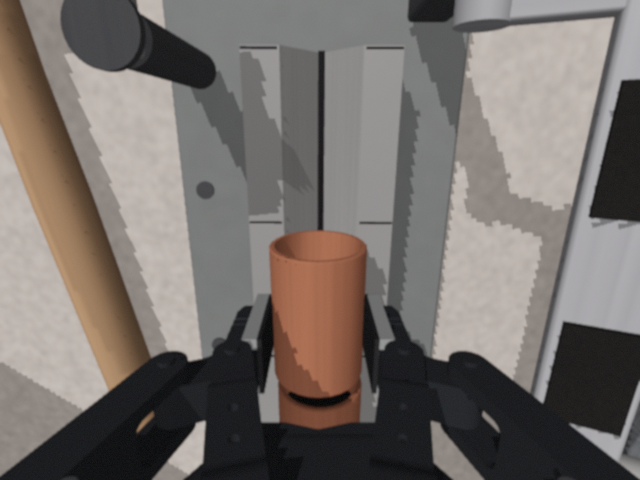

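>>> send_rows(increments=[[[0, 0, 0, 0.0005, 0, 0.003, 0], [0, 0, 0, 0, 0, 0.001, 0.48], [0, 0, 0, 0, 0, 0, 0.52], [0, 0, 0, 0, 0, 0, 0.7], [0, 0, 0, 0, 0, 0, 0.7], [0, 0, 0, 0, 0, -0.03, 0.7], [0, 0, 0, 0, 0, -0.05, 0.7], [0, 0, 0, 0, 0, -0.06, 0.7], [0, 0, 0, 0, 0, -0.03, 0.7], [0, 0, 0, 0, 0, 0, 0.7]]])

```text
clock: 40.12
eef_pos: [0.5149, -0.0581, 0.2935]
eef_rot: [-3.14, -0.0, 1.463]
ft_force: [-0.3, 0.1, -0.6]
gripper_width: 0.699
```

```bash
python3 chk.py pics/w30.png 0 -.07
```

```text
0.0 [-0.0002 -0.0006] ang 0.005 iou 0.517
-0.07 [-0.0002 -0.0005] ang -0.013 iou 0.517
```

View pics/w30.png

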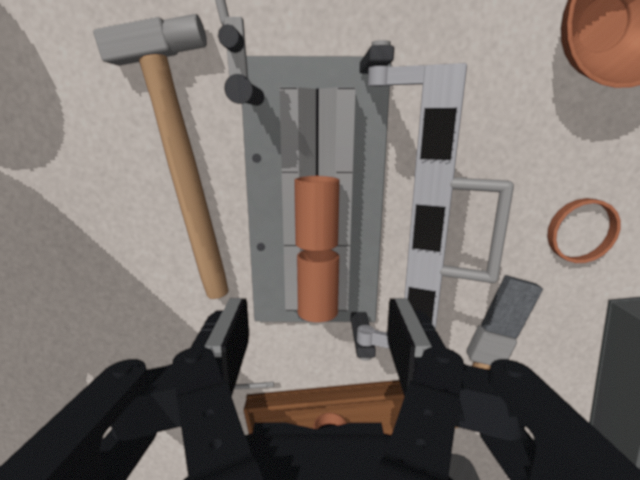

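```bash
python3 - <<'E'
from h import *
st=manip.read_state(); C=cam("wrist",st); im=cv2.imread("pics/w30.png")[:,:,::-1]; Ti=np.linalg.inv(jigT(JIG))
crop(im[:,:,::-1],220,150,420,340,3.5,"pics/c9.png")
for yb,sl in((0,slice(250,480)),(-.07,slice(0,250))):
    i2=im.copy(); i2[sl]=0
    p=jw(0,yb,.0463); f=fit_tube(i2,C,p[0],p[1],np.pi/2+JIG[2],z=.0463); print(yb,(Ti@[f[0],f[1],0,1])[:2].round(4),"ang",round(f[2]-np.pi/2-JIG[2],3),"iou",round(f[3],3))
im=cams.camera("top"); cv2.imwrite("pics/t30.png",im[:,:,::-1]);crop(im[:,:,::-1],420,240,520,360,5,"pics/c10.png")
E
```

```text
0 [-0.0025  0.0014] ang 0.004 iou 0.907
-0.07 [-0.0006 -0.07  ] ang 0.007 iou 0.901
```

View pics/c9.png

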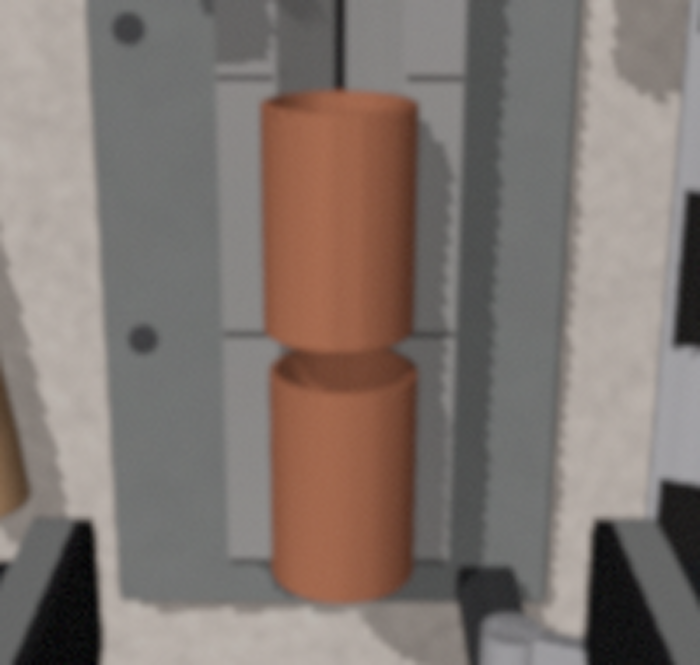

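View pics/t30.png

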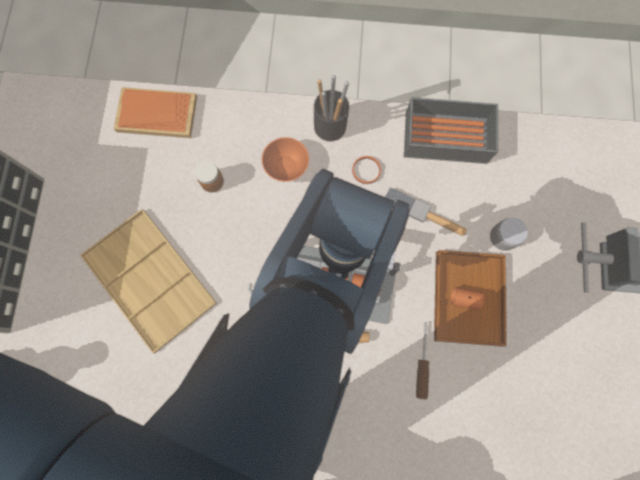

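```bash
python3 - <<'E'
from h import *
st=manip.read_state(); C=cam("wrist",st); Ti=np.linalg.inv(jigT(JIG))
for a in (2.65,2.75):
  for y in(.035,-.035): print(a,proj(C,jw(.046-.096*np.cos(a),y,.072+.096*np.sin(a))))
plan(jw(.1347,0,.22),np.pi/2-.114,5)
E
```

```text
2.65 [[514.1018835  191.12077476]]
2.65 [[497.60697229 285.57206185]]
2.75 [[513.65046744 188.94376531]]
2.75 [[497.6867775  280.72761163]]
t 40.23 pos [ 0.5136 -0.0577  0.2909] rot [-3.134e+00 -2.000e-03  1.463e+00] grip 0.701 F [ 0.3  0.5 -0.5]
total tool [-0.007 -0.002  0.006] [0.0006 0.1355 0.0699]
[np.float64(-0.001), np.float64(-0.0), np.float64(0.001), np.float64(0.0001), np.float64(0.0271), np.float64(0.014)]
[np.float64(-0.001), np.float64(-0.0), np.float64(0.001), np.float64(0.0003), np.float64(0.027), np.float64(0.0141)]
```

Handle prediction agrees with the image. Move over it.

>>> send_rows(increments=[[[0, 0, 0, 0, 0.027, 0.01, 0.25], [0, 0, 0, 0, 0.027, 0.01, 0.25], [0, 0, 0, 0, 0.027, 0.01, 0.25], [0, 0, 0, 0, 0.027, 0.015, 0.25], [0, 0, 0, 0, 0.027, 0.015, 0.25], [0, 0, 0, 0, 0, 0, 0.25]]])

```text
clock: 40.98
eef_pos: [0.6436, -0.0707, 0.2128]
eef_rot: [-3.108, -0.006, 1.462]
ft_force: [-0.7, 0.8, 0.4]
gripper_width: 0.252
```

```bash
python3 - <<'E'
from h import *
st=manip.read_state(); C=cam("wrist",st)
im=cams.camera("wrist"); cv2.imwrite("pics/w31.png",im[:,:,::-1])
for a in (2.65,2.75):
  for y in(.035,-.035): print(a,proj(C,jw(.046-.096*np.cos(a),y,.072+.096*np.sin(a))))
plan(jw(.1347,0,.163),np.pi/2-.114,3,st)
E
```

```text
2.65 [[326.2126291  223.50688463]]
2.65 [[324.57284239 350.37503949]]
2.75 [[334.65388815 219.09118815]]
2.75 [[332.18752593 341.28228126]]
t 40.98 pos [ 0.6436 -0.0707  0.2128] rot [-3.108 -0.006  1.462] grip 0.252 F [-0.7  0.8  0.4]
total tool [-0.034 -0.006  0.005] [-0.0007  0.0059  0.0496]
[np.float64(-0.011), np.float64(-0.002), np.float64(0.002), np.float64(-0.0002), np.float64(0.002), np.float64(0.0165)]
[np.float64(-0.011), np.float64(-0.002), np.float64(0.002), np.float64(-0.0002), np.float64(0.0016), np.float64(0.0166)]
```

View pics/w31.png

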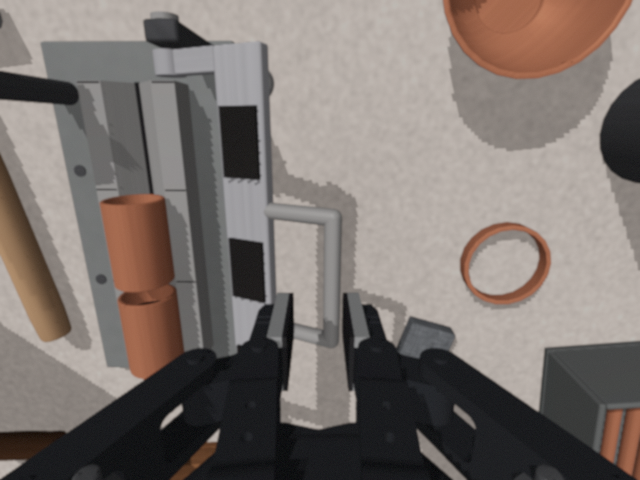

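>>> send_rows(increments=[[[-0.017, -0.003, 0, 0, 0.003, 0.01, 0.25], [-0.017, -0.003, 0, 0, 0.002, 0.01, 0.25], [0, 0, 0, 0, 0, 0.01, 0.25], [0, 0, 0, 0, 0, 0, 0.25]]])

```text
clock: 41.52
eef_pos: [0.6422, -0.0698, 0.1808]
eef_rot: [-3.134, -0.002, 1.462]
ft_force: [0.3, -0.5, -0.3]
gripper_width: 0.25
```

```bash
python3 - <<'E'
from h import *
plan(jw(.1347,0,.160),np.pi/2-.114,3)
E
```

```text
t 41.52 pos [ 0.6422 -0.0698  0.1808] rot [-3.134e+00 -2.000e-03  1.462e+00] grip 0.25 F [ 0.3 -0.5 -0.3]
total tool [-0.008 -0.002  0.005] [-0.0011  0.0059  0.0208]
[np.float64(-0.003), np.float64(-0.001), np.float64(0.002), np.float64(-0.0004), np.float64(0.002), np.float64(0.0069)]
[np.float64(-0.003), np.float64(-0.001), np.float64(0.002), np.float64(-0.0004), np.float64(0.0019), np.float64(0.0069)]
```

>>> send_rows(increments=[[[-0.006, 0, 0, -0.001, 0.006, 0.003, 0.25], [0, 0, 0, 0, 0, 0.009, 0.25], [0, 0, 0, 0, 0, 0.009, 0.25], [0, 0, 0, 0, 0, 0, 0.25]]])

```text
clock: 42.02
eef_pos: [0.6482, -0.0716, 0.1591]
eef_rot: [-3.14, -0.002, 1.462]
ft_force: [0.3, 0.4, -0.1]
gripper_width: 0.249
```

```bash
python3 - <<'E'
from h import *
plan(jw(.1347,0,.160),np.pi/2-.114,3)
im=cams.camera("wrist"); cv2.imwrite("pics/w32.png",im[:,:,::-1])
E
```

```text
t 42.02 pos [ 0.6482 -0.0716  0.1591] rot [-3.140e+00 -2.000e-03  1.462e+00] grip 0.249 F [ 0.3  0.4 -0.1]
total tool [-0.002 -0.002  0.005] [ 0.     -0.0004 -0.0009]
[np.float64(-0.001), np.float64(-0.001), np.float64(0.002), np.float64(0.0), np.float64(-0.0001), np.float64(-0.0003)]
[np.float64(-0.001), np.float64(-0.001), np.float64(0.002), np.float64(0.0), np.float64(-0.0001), np.float64(-0.0003)]
```

View pics/w32.png

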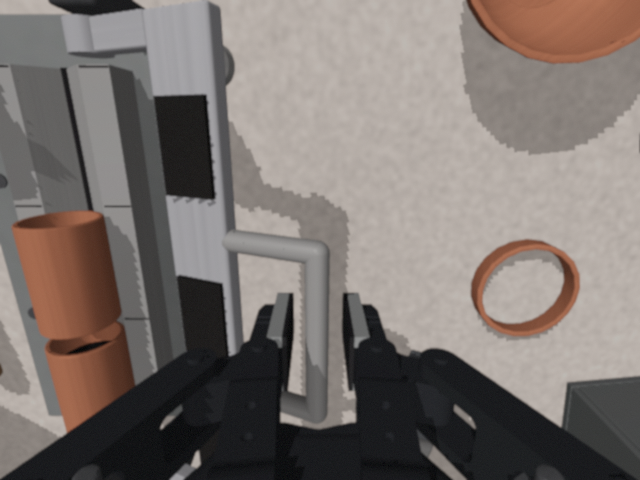

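Well between the fingers. Pinch and start back.

>>> send_rows(increments=[[[0, 0, 0, 0, 0, 0, 0], [0, 0, 0, 0, 0, 0, 0], [0, 0, 0, 0, 0, 0, 0], [0, 0, 0, 0, 0, 0, 0]]], squeeze=45)

```text
clock: 42.58
eef_pos: [0.6479, -0.0716, 0.1598]
eef_rot: [-3.139, -0.001, 1.462]
ft_force: [0.2, -0.0, -0.5]
gripper_width: 0.088
```

```bash
python3 arc.py -.13
```

```text
jig grasp [0.1346 0.     0.1058] ang 2.777 r 0.0948 F [ 0.2 -0.  -0.5] w 0.088 rot [-3.139e+00 -1.000e-03  1.462e+00]
w [-0.002 -0.001  0.005]
2.65 [ 0.     -0.0041 -0.0117]
2.52 [ 0.0001 -0.0108 -0.0223]
2.39 [ 0.0001 -0.0187 -0.0319]
2.26 [ 0.0002 -0.0279 -0.0404]
2.13 [ 0.0003 -0.038  -0.0476]
2.0 [ 0.0003 -0.049  -0.0535]
1.87 [ 0.0004 -0.0607 -0.0579]
1.74 [ 0.0005 -0.0728 -0.0607]
```

>>> send_rows(increments=[[[0, 0, 0, 0, -0.0045, -0.0117, 0], [0, 0, 0, 0, -0.0067, -0.0106, 0], [0, 0, 0, 0, -0.008, -0.0096, 0], [0, 0, 0, 0, -0.0092, -0.0085, 0], [0, 0, 0, 0, -0.0101, -0.0072, 0], [0, 0, 0, 0, -0.011, -0.0059, 0], [0, 0, 0, 0, -0.0117, -0.0044, 0], [0, 0, 0, 0, -0.0121, -0.0028, 0]]])

```text
clock: 43.58
eef_pos: [0.5698, -0.0629, 0.223]
eef_rot: [-3.139, -0.002, 1.462]
ft_force: [0.4, 0.0, -13.4]
gripper_width: 0.086
```

```bash
python3 arc.py -.13
```

```text
jig grasp [ 0.0561 -0.0002  0.169 ] ang 1.674 r 0.0975 F [  0.4   0.  -13.4] w 0.086 rot [-3.139e+00 -2.000e-03  1.462e+00]
w [-0.002 -0.002  0.005]
1.54 [ 0.0002 -0.0126  0.001 ]
1.41 [ 0.0003 -0.025   0.0022]
1.28 [ 0.0004 -0.0372  0.005 ]
1.15 [ 0.0004 -0.0489  0.0093]
1.02 [ 0.0005 -0.0599  0.0151]
0.89 [ 0.0005 -0.0701  0.0223]
0.76 [ 0.0005 -0.0793  0.0307]
0.63 [ 0.0006 -0.0873  0.0403]
```

>>> send_rows(increments=[[[0, 0, 0, 0, -0.0126, 0.001, 0], [0, 0, 0, 0, -0.0124, 0.0015, 0], [0, 0, 0, 0, -0.0122, 0.0028, 0], [0, 0, 0, 0, -0.0117, 0.0043, 0], [0, 0, 0, 0, -0.011, 0.0058, 0], [0, 0, 0, 0, -0.0102, 0.0072, 0], [0, 0, 0, 0, -0.0092, 0.0084, 0], [0, 0, 0, 0, -0.008, 0.0096, 0]]])

```text
clock: 44.58
eef_pos: [0.4817, -0.0532, 0.184]
eef_rot: [3.129, -0.001, 1.461]
ft_force: [-0.2, 1.8, 5.2]
gripper_width: 0.085
```

```bash
python3 arc.py -.13
```

```text
jig grasp [-0.0317 -0.0006  0.13  ] ang 0.641 r 0.097 F [-0.2  1.8  5.2] w 0.085 rot [ 3.129e+00 -1.000e-03  1.461e+00]
w [ 0.013 -0.001  0.004]
0.51 [ 0.0006 -0.0061  0.011 ]
0.38 [ 0.0006 -0.0117  0.0222]
0.25 [ 0.0007 -0.0157  0.034 ]
0.12 [ 0.0007 -0.0181  0.0462]
-0.01 [ 0.0006 -0.019   0.0586]
```

>>> send_rows(increments=[[[0, 0, 0, 0, -0.0061, 0.011, 0], [0, 0, 0, 0, -0.0055, 0.0112, 0], [0, 0, 0, 0, -0.004, 0.0118, 0], [0, 0, 0, 0, -0.0025, 0.0122, 0], [0, 0, 0, 0, -0.001, 0.01, 0], [0, 0, 0, 0, 0, 0.003, 0]]])

```text
clock: 45.32
eef_pos: [0.4629, -0.0515, 0.1259]
eef_rot: [3.122, 0.001, 1.462]
ft_force: [-4.0, 4.3, 51.0]
gripper_width: 0.083
```

```bash
python3 arc.py -.03
```

```text
jig grasp [-0.0502 -0.0012  0.0719] ang -0.001 r 0.0962 F [-4.   4.3 51. ] w 0.083 rot [3.122e+00 1.000e-03 1.462e+00]
w [0.02  0.001 0.005]
-0.03 [0.0012 0.0002 0.0029]
```

>>> send_rows(increments=[[[0, 0, 0, 0, 0, -0.001, 0.25], [0, 0, 0, 0, 0, 0, 0.28], [0, 0, 0, 0, 0, 0, 0.28], [0, 0, 0, 0, 0, -0.02, 0.28], [0, 0, 0, 0, 0, -0.05, 0.28], [0, 0, 0, 0, 0, -0.05, 0.28], [0, 0, 0, 0, 0, -0.03, 0.28], [0, 0, 0, 0, 0, 0, 0.28]]])

```text
clock: 46.32
eef_pos: [0.4548, -0.0506, 0.2753]
eef_rot: [-3.138, -0.002, 1.464]
ft_force: [-0.7, -0.0, 0.5]
gripper_width: 0.281
```

```bash
python3 - <<'E'
from h import *
st=manip.read_state(); print(st["eef_pos"],st["eef_rot"])
im=cams.camera("wrist"); cv2.imwrite("pics/w33.png",im[:,:,::-1])
C=cam("wrist",st)
print(proj(C,[jw(0,y,.0785) for y in(-.07,0,.07)]),proj(C,[jw(-.056+.03*np.cos(a),.1+.03*np.sin(a),.1045) for a in(1.2,1.4,1.6)]))
E
```

```text
[ 0.45475403 -0.05062291  0.27528072] [-3.13790407e+00 -2.05760781e-03  1.46356256e+00]
[[390.35482276 311.8225761 ]
 [396.57575945 230.80055145]
 [403.8413604  136.17272779]] [[345.21927894  35.31328194]
 [335.52829575  32.19608915]
 [325.42210206  31.32077199]]
```

View pics/w33.png

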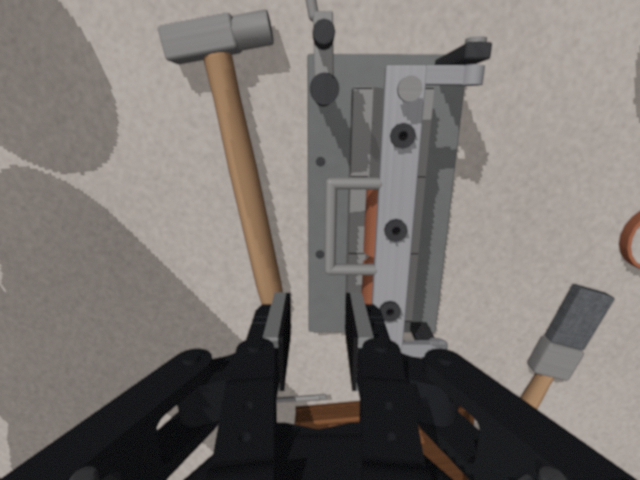

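```bash
python3 - <<'E'
from h import *
st=manip.read_state(); C=cam("wrist",st); Ti=np.linalg.inv(jigT(JIG))
im=cv2.imread("pics/w33.png"); crop(im,280,0,440,110,5,"pics/c11.png")
k=unproj(C,(323,32),.1045)[0]; print((Ti@np.r_[k,1])[:2])
plan(jw(-.057,.130,.22),np.pi/2-.114,5)
E
```

```text
[-0.05956179  0.12968985]
t 46.38 pos [ 0.454  -0.0504  0.2741] rot [-3.135e+00 -3.000e-03  1.463e+00] grip 0.276 F [-0.4  0.1  0.1]
total tool [-0.007 -0.003  0.007] [0.1308 0.0045 0.0544]
[np.float64(-0.001), np.float64(-0.001), np.float64(0.001), np.float64(0.0262), np.float64(0.0009), np.float64(0.0109)]
[np.float64(-0.001), np.float64(-0.001), np.float64(0.001), np.float64(0.0262), np.float64(0.0007), np.float64(0.0108)]
```

View pics/c11.png

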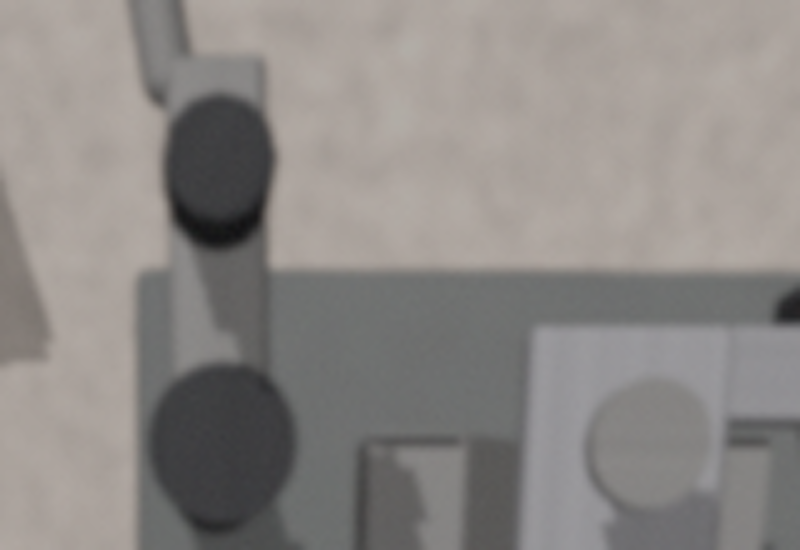

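>>> send_rows(increments=[[[0, 0, 0, 0.026, 0.001, 0.01, 0.4], [0, 0, 0, 0.026, 0.001, 0.01, 0.4], [0, 0, 0, 0.026, 0.001, 0.01, 0.4], [0, 0, 0, 0.026, 0, 0.012, 0.4], [0, 0, 0, 0.026, 0, 0.012, 0.4], [0, 0, 0, 0, 0, 0, 0.4]]])

```text
clock: 47.12
eef_pos: [0.4642, 0.082, 0.2074]
eef_rot: [-3.109, -0.002, 1.461]
ft_force: [-0.6, -0.2, 0.4]
gripper_width: 0.402
```

```bash
python3 - <<'E'
from h import *
st=manip.read_state()
im=cams.camera("wrist"); cv2.imwrite("pics/w34.png",im[:,:,::-1])
plan(jw(-.057,.130,.163),np.pi/2-.114,3,st)
E
```

```text
t 47.12 pos [0.4642 0.082  0.2074] rot [-3.109e+00 -2.000e-03  1.461e+00] grip 0.402 F [-0.6 -0.2  0.4]
total tool [-0.032 -0.002  0.005] [-0.0018  0.0096  0.0441]
[np.float64(-0.011), np.float64(-0.001), np.float64(0.002), np.float64(-0.0006), np.float64(0.0032), np.float64(0.0147)]
[np.float64(-0.011), np.float64(-0.001), np.float64(0.002), np.float64(-0.0006), np.float64(0.0029), np.float64(0.0148)]
```

View pics/w34.png

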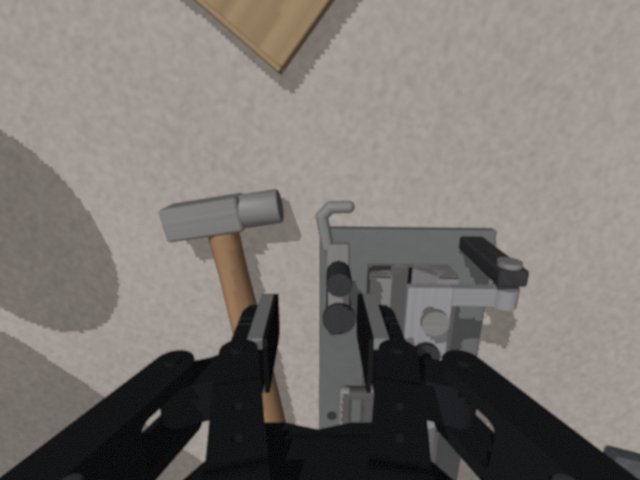

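>>> send_rows(increments=[[[-0.016, 0, 0, 0, 0.004, 0.004, 0.4], [-0.016, 0, 0, 0, 0.004, 0.006, 0.4], [0, 0, 0, 0, 0, 0, 0.4]]])

```text
clock: 47.55
eef_pos: [0.4726, 0.0784, 0.1964]
eef_rot: [3.14, -0.001, 1.458]
ft_force: [-1.2, 0.9, -0.8]
gripper_width: 0.403
```

```bash
python3 - <<'E'
from h import *
st=manip.read_state()
im=cams.camera("wrist"); cv2.imwrite("pics/w35.png",im[:,:,::-1]); crop(im[:,:,::-1],240,200,440,350,4,"pics/c12.png")
plan(jw(-.057,.130,.163),np.pi/2-.114,3,st); C=cam("wrist",st)
print(proj(C,[jw(-.057,.130,.1045)]),proj(C,[jw(-.056,.1,.09)]))
E
```

```text
t 47.55 pos [0.4726 0.0784 0.1964] rot [ 3.140e+00 -1.000e-03  1.458e+00] grip 0.403 F [-1.2  0.9 -0.8]
total tool [ 0.002 -0.001  0.001] [ 0.001  -0.0006  0.0334]
[np.float64(0.001), np.float64(-0.0), np.float64(0.0), np.float64(0.0003), np.float64(-0.0002), np.float64(0.0111)]
[np.float64(0.001), np.float64(-0.0), np.float64(0.0), np.float64(0.0003), np.float64(-0.0002), np.float64(0.0111)]
[[317.17278892 290.34840535]] [[318.93274467 327.80713854]]
```

View pics/c12.png

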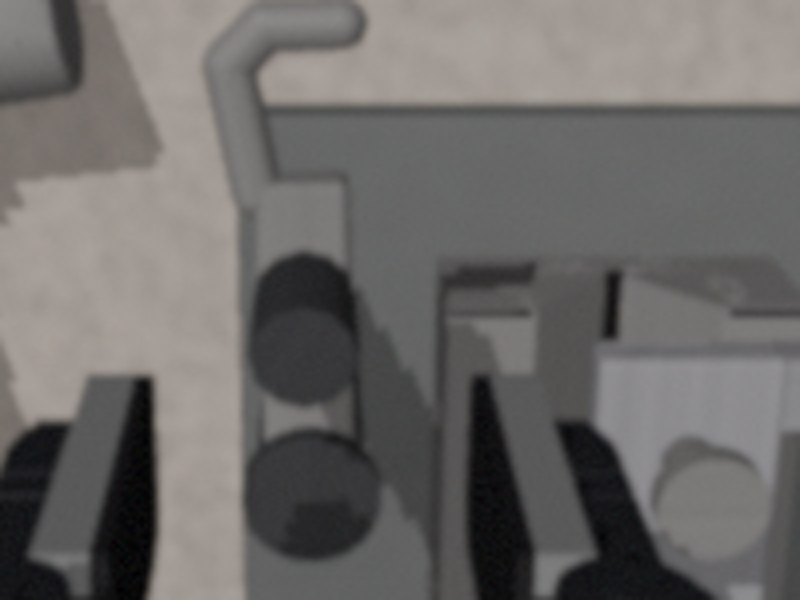

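>>> send_rows(increments=[[[0, 0, 0, 0.001, -0.001, 0.011, 0.4], [0, 0, 0, 0, 0, 0.011, 0.4], [0, 0, 0, 0, 0, 0.01, 0.4], [0, 0, 0, 0, 0, 0, 0.0], [0, 0, 0, 0, 0, 0, 0.0], [0, 0, 0, 0, 0, 0, 0.0]]], squeeze=30)

```text
clock: 48.35
eef_pos: [0.4718, 0.0792, 0.1627]
eef_rot: [3.14, -0.001, 1.457]
ft_force: [-0.6, -0.5, -0.7]
gripper_width: 0.145
```

```bash
cat > hk.py <<'E'
from h import *
st=manip.read_state(); R0=R.from_euler('xyz',st["eef_rot"]); g=np.array(st["eef_pos"])+R0.apply([0,0,.064])
q=(np.linalg.inv(jigT(JIG))@np.r_[g,1])[:3]; a=np.arctan2(q[1]-.1,q[0]+.056); print("q",q.round(4),"ang",a.round(3),"F",st["ft_force"].round(1),"w",round(st["gripper_width"],3),"rot",st["eef_rot"].round(3))
for b in np.arange(a-.2,-.05,-.2): print(b.round(2),R0.inv().apply(jw(-.056+.03*np.cos(b),.1+.03*np.sin(b),q[2])-g).round(4))
E
python3 hk.py
```

```text
q [-0.0572  0.1298  0.0987] ang 1.611 F [-0.6 -0.5 -0.7] w 0.145 rot [ 3.140e+00 -1.000e-03  1.457e+00]
1.41 [-0.0002  0.006   0.    ]
1.21 [-0.0017  0.0118  0.    ]
1.01 [-0.0044  0.0171  0.    ]
0.81 [-0.0081  0.0219  0.    ]
0.61 [-0.0126  0.0258  0.    ]
0.41 [-0.0179  0.0287  0.    ]
0.21 [-0.0236  0.0305  0.    ]
0.01 [-0.0295  0.0312  0.    ]
```

>>> send_rows(increments=[[[0, 0, 0, 0, 0.008, 0, 0], [0, 0, 0, -0.002, 0.008, 0, 0], [0, 0, 0, -0.004, 0.006, 0, 0]]])

```text
clock: 48.72
eef_pos: [0.4821, 0.0762, 0.1625]
eef_rot: [-3.115, -0.01, 1.449]
ft_force: [-3.7, 14.9, 4.0]
gripper_width: 0.144
```

```bash
python3 hk.py
```

```text
q [-0.0485  0.1286  0.0986] ang 1.315 F [-3.7 14.9  4. ] w 0.144 rot [-3.115 -0.01   1.449]
1.11 [-0.0016  0.0057 -0.0002]
0.91 [-0.0047  0.0108 -0.0003]
0.71 [-0.0088  0.0152 -0.0005]
0.51 [-0.0137  0.0187 -0.0006]
0.31 [-0.0191  0.0212 -0.0008]
0.11 [-0.025   0.0225 -0.0009]
```

>>> send_rows(increments=[[[0, 0, 0, -0.004, 0.007, 0, 0], [0, 0, 0, -0.006, 0.007, 0, 0], [0, 0, 0, -0.006, 0.006, 0, 0]]])

```text
clock: 49.1
eef_pos: [0.4947, 0.0634, 0.1626]
eef_rot: [-3.101, -0.019, 1.444]
ft_force: [-3.4, 7.0, 4.1]
gripper_width: 0.148
```

```bash
python3 hk.py; python3 - <<'E'
from h import *
im=cams.camera("wrist"); cv2.imwrite("pics/w36.png",im[:,:,::-1])
E
```

```text
q [-0.0354  0.1179  0.0986] ang 0.714 F [-3.4  7.   4.1] w 0.148 rot [-3.101 -0.019  1.444]
0.51 [-0.003   0.0055 -0.0003]
0.31 [-0.0085  0.008  -0.0005]
0.11 [-0.0143  0.0094 -0.0006]
```

View pics/w36.png

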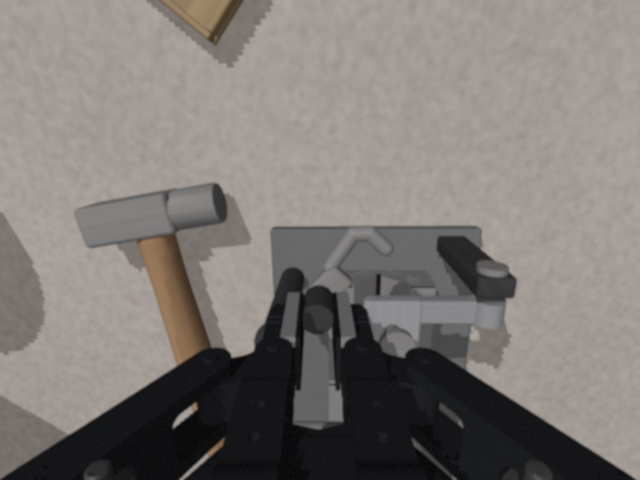

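>>> send_rows(increments=[[[0, 0, 0, 0, 0, 0, 0.25], [0, 0, 0, 0, 0, 0, 0.25], [-0.02, -0.01, 0.006, 0, 0, -0.02, 0.25], [-0.02, -0.01, 0.006, 0, 0, -0.02, 0.25], [0, 0, 0, 0.015, 0, 0, 0], [0, 0, 0, 0.015, 0, 0, 0], [0, 0, 0, 0, 0, 0, 0], [0, 0, 0, 0, 0, 0, 0]]])

```text
clock: 50.15
eef_pos: [0.5022, 0.0943, 0.2034]
eef_rot: [3.138, 0.002, 1.432]
ft_force: [-0.1, -0.7, -1.0]
gripper_width: -0.001
```

```bash
python3 - <<'E'
from h import *
st=manip.read_state()
plan(jw(-.032,.147,.162),np.pi/2-.114,3,st)
im=cams.camera("wrist"); cv2.imwrite("pics/w37.png",im[:,:,::-1])
E
```

```text
t 50.15 pos [0.5022 0.0943 0.2034] rot [3.138e+00 2.000e-03 1.432e+00] grip -0.001 F [-0.1 -0.7 -1. ]
total tool [ 0.004  0.003 -0.024] [-0.0012 -0.0033  0.0414]
[np.float64(0.001), np.float64(0.001), np.float64(-0.008), np.float64(-0.0004), np.float64(-0.0011), np.float64(0.0138)]
[np.float64(0.001), np.float64(0.001), np.float64(-0.008), np.float64(-0.0004), np.float64(-0.0011), np.float64(0.0138)]
```

View pics/w37.png

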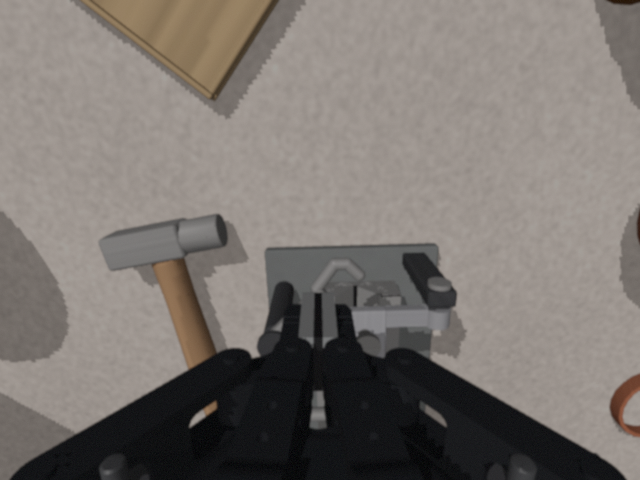

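>>> send_rows(increments=[[[0, 0, -0.02, 0, -0.003, 0.013, 0], [0, 0, 0, 0, 0, 0.013, 0], [0, 0, 0, 0, 0, 0.0135, 0], [0, 0, 0, 0, 0, 0, 0]]])

```text
clock: 50.7
eef_pos: [0.4982, 0.0937, 0.1597]
eef_rot: [3.141, 0.003, 1.452]
ft_force: [-0.0, 0.3, 0.1]
gripper_width: -0.001
```

>>> send_rows(increments=[[[0, 0, 0, -0.008, 0, 0, 0], [0, 0, 0, -0.008, 0.001, 0, 0], [0, 0, 0, -0.008, 0.002, 0, 0]]])

```text
clock: 51.08
eef_pos: [0.5031, 0.0699, 0.1605]
eef_rot: [3.129, -0.002, 1.45]
ft_force: [0.5, 2.2, -2.9]
gripper_width: -0.003
```

```bash
python3 hk.py
```

```text
q [-0.0244  0.1241  0.0965] ang 0.652 F [ 0.5  2.2 -2.9] w -0.003 rot [ 3.129e+00 -2.000e-03  1.450e+00]
0.45 [-0.011  -0.0045 -0.0001]
0.25 [-0.0166 -0.0024 -0.0001]
0.05 [-0.0225 -0.0015 -0.0001]
```

>>> send_rows(increments=[[[0, 0, 0, -0.005, 0, 0, 0], [0, 0, 0, -0.004, 0, 0, 0]]])

```text
clock: 51.32
eef_pos: [0.5031, 0.0625, 0.1611]
eef_rot: [3.126, -0.008, 1.444]
ft_force: [4.5, 25.1, -3.7]
gripper_width: -0.004
```

```bash
python3 hk.py; python3 - <<'E'
from h import *
im=cams.camera("wrist"); cv2.imwrite("pics/w38.png",im[:,:,::-1])
im=cams.camera("scene"); crop(im[:,:,::-1],240,180,440,310,4,"pics/c13.png")
E
```

```text
q [-0.0233  0.1172  0.0971] ang 0.485 F [ 4.5 25.1 -3.7] w -0.004 rot [ 3.126 -0.008  1.444]
0.29 [-0.0088 -0.0038 -0.0001]
0.09 [-0.0147 -0.0026 -0.0002]
```

View pics/c13.png

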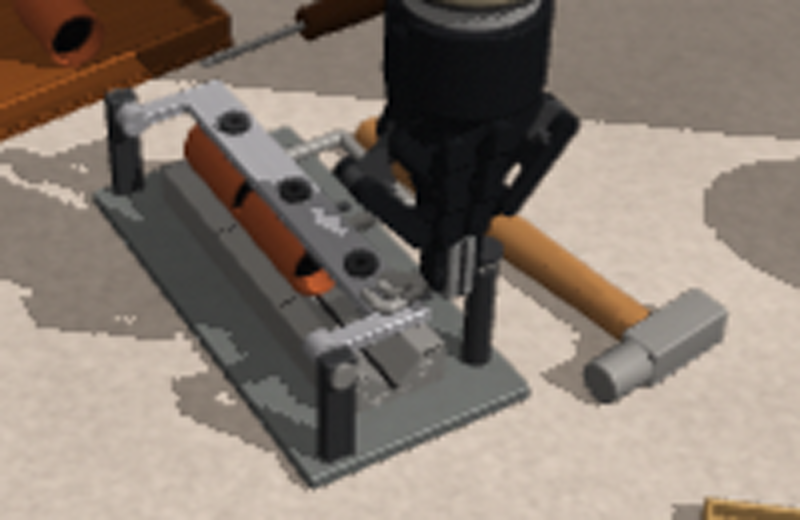

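>>> send_rows(increments=[[[0, 0, 0, 0.012, 0, 0, 0], [0, 0, 0, 0.008, 0, 0, 0], [0, 0, 0, 0, 0, -0.03, 0], [0, 0, 0, 0, 0, -0.06, 0], [0, 0, 0, -0.04, -0.02, -0.05, 0.3], [0, 0, 0, -0.05, -0.02, 0, 0.3], [0, 0, 0, -0.05, 0, 0, 0.3], [0, 0, 0, 0, 0, 0, 0.3]]])

```text
clock: 52.42
eef_pos: [0.4454, -0.0529, 0.3023]
eef_rot: [3.129, 0.001, 1.45]
ft_force: [0.6, -0.5, -0.0]
gripper_width: 0.3
```

```bash
python3 - <<'E'
from h import *
st=manip.read_state(); print(st["eef_pos"],st["eef_rot"]); C=cam("wrist",st)
im=cams.camera("wrist"); cv2.imwrite("pics/w39.png",im[:,:,::-1]); crop(im[:,:,::-1],280,0,440,110,5,"pics/c14.png")
for a in(0,.1,.13,.2): print(a,proj(C,jw(-.056+.03*np.cos(a),.1+.03*np.sin(a),.1045)))
print(proj(C,jw(-.056,.1,.09)))
im=cams.camera("scene"); cv2.imwrite("pics/s39.png",im[:,:,::-1]); crop(im[:,:,::-1],240,180,440,310,4,"pics/c15.png")
E
```

```text
[ 0.44536089 -0.05293736  0.30230687] [3.12872918e+00 5.40005349e-04 1.45032345e+00]
0 [[375.82423459  83.56983184]]
0.1 [[375.79437779  78.80411766]]
0.13 [[375.69961317  77.37504659]]
0.2 [[375.32398626  74.05295666]]
[[330.98535355  85.87126439]]
```

View pics/w39.png

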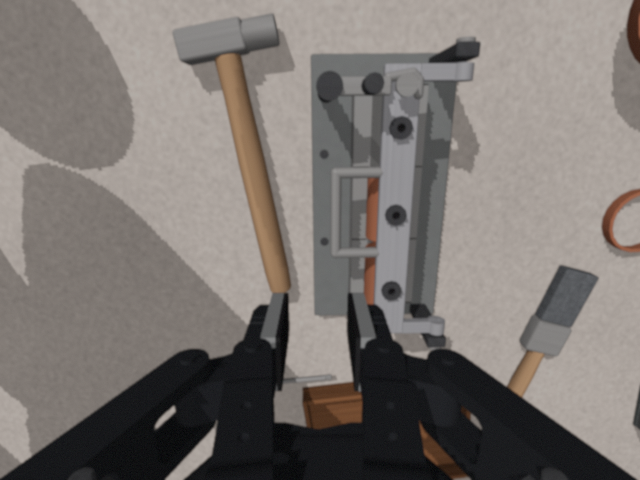

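View pics/c15.png

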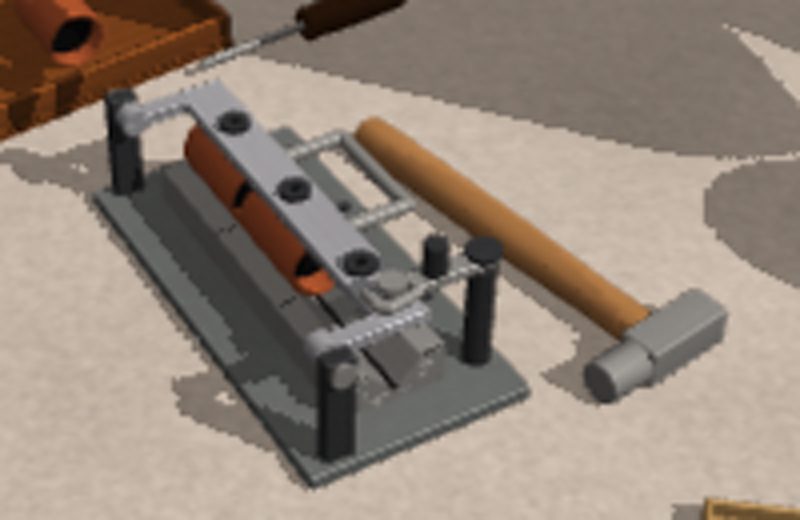

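View pics/c14.png

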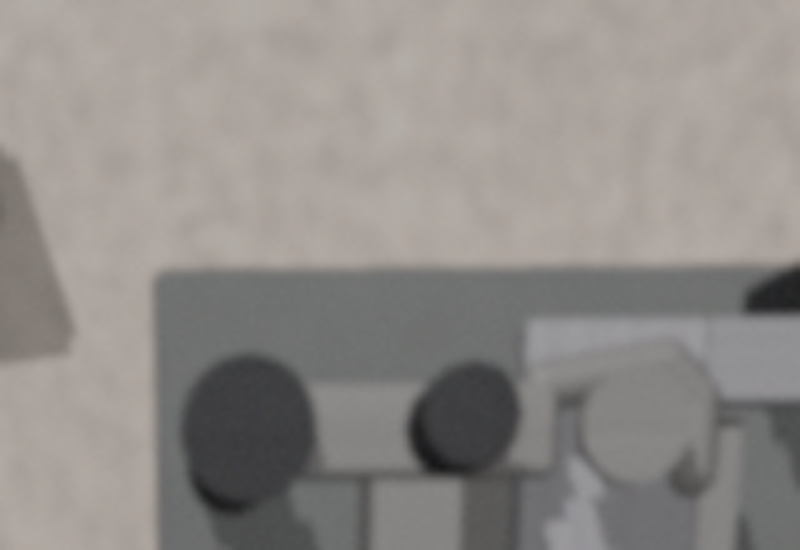

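View pics/s39.png

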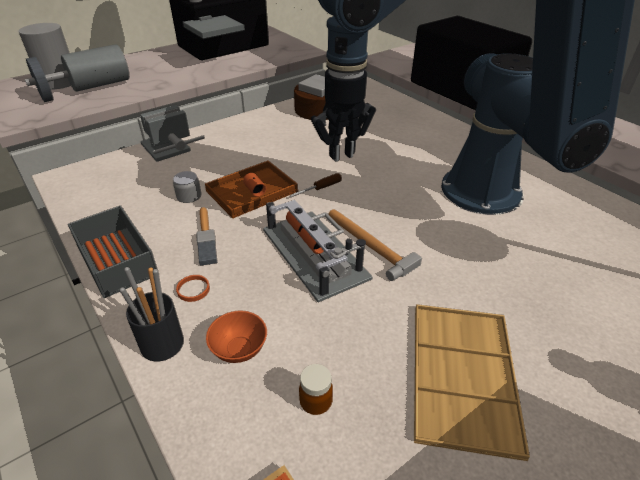

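```bash
python3 - <<'E'
from workcell import manip
print(manip.finish_job())
E
```

```text
the job is handed in; nothing more can be done
None
```

I finished the job and handed it in at about 52.6 s on the robot's clock. The hand-in gives no verdict, so the results below are from my own checks.

What I did, in order:
- I swung the hook clear to about 1.6 rad and lifted the leaf back onto its stop.
- I laid the one drilled tube that was there in the wooden tray. The other two bays were empty at the start.
- I set the two blanks from the stock tray in bay0 and bay1; there was no third blank. I then lowered the leaf and pushed the hook home round its stud.

What the last checks showed:
- **Blanks:** with the leaf still open, the camera fits put them at jig y = -70.0 mm and +1.4 mm, with angle errors under 0.01 rad. The sideways readings were -0.6 mm and -2.5 mm. The -2.5 mm is close to the 3 mm limit, but it came from a rough fit of two touching outlines. An earlier fit with both outlines merged read -0.2 mm. I did not re-measure after closing.
- **Leaf:** it read about 0 rad from the tool position just before I let go. The wrist force was about 51 N at that moment, because I pressed it down a little hard. It still looked closed in the last pictures.
- **Hook:** it reads about 0.0 to 0.02 rad from the last wrist picture.
- **Everything else:** the drilled tube was lying in the tray, the other bench items looked unmoved, and the gripper was clear of everything.

I saw no knocked blank and no slackened grip during the run.

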